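# Gauge a test bar's width under a cam clamp

### The job

Take the white test bar and slide it lengthwise into the slot of the width gauge, under the cover plate, until its nose is fully home against the end stop, and let go of it. Then swing the sprung cam lever to its point of highest lift, where the lever lies along the slot over the red mark (not beyond it), so that the bar is clamped against the anvil, and finish while still holding the lever there. Leave the black bar, the beaker and the stopwatch where they are.

Things in the scene. Friction and masses are not known exactly. Their poses are not given: they have to be found in the camera images.
- width_gauge: Fixed aluminium bar gauge: base plate x -62..68, y -40..72 mm, 14 mm thick; origin under it on the worktop, z up. A slot runs along its y; bars are fed towards +y. Grey cover plate over the slot, with a window: x -22..21, y -40..14 mm, underside 27, top 32 mm above the worktop. An indicator lies at x 30..66, y -35..8, 33 mm high; its light spindle tip stands 1.2 mm into the slot and yields
- slot_mouth (a point): Middle of the slot's width at its mouth, on the slot floor, 14 mm above the worktop; gauge axes. Slot 13 mm wide between clamp pad (gauge x = -8 mm) and anvil (x = +5), flared to about 22 mm over its first 10 mm. A tongue 8 mm wide, flush with the floor, carries the bar's tail 22 mm out from the mouth; nothing stands beside it
- bar_seat (a point): Where the bar's centre must be when home and clamped: gauge (0, -34, 18) mm; gauge axes. The end stop is 40 mm further along +y; the last 34 mm of a bar that is home stick out of the mouth
- white_bar (a point): Centre (half-way up) of the loose white moulded test bar, 10 x 80 x 8 mm (x, y, z of its axes), about 12 g, lying flat on a blue mat 3 mm thick. Both ends are alike. On the mat its length lies within 0.7 rad of world y
- black_bar (a point): Centre of the black test bar of the same size beside it, at least 65 mm away middle to middle; it is not to be moved
- cam_lever (a joint): Lever angle, rad, about an upright pin; grows clockwise seen from above. 0: open on its rest, pointing to the gauge's -x and 0.27 rad towards +y. 1.3: highest lift, pointing along the gauge's +y over the red mark; beyond it the lift falls; stop at 1.7. A spring (0.06 N m at 0, 0.19 at 1.3) swings it back if let go. The pad moves up to 4.2 mm, meeting the bar at about 0.7
- lever_knob (a point): Middle of the upright red grip on the lever's end: round, 20 mm diameter, 42 mm tall, its foot 42 mm and its top 84 mm above the worktop, 58 mm from the pin; this point lies 64 mm above the worktop. The lever arm below it is 13 mm wide and its top is at 42 mm
- lever_pivot (a point): On the axis of the lever's pin, gauge (-42, -14) mm, at the height of lever_knob. The hub's top is at 51 mm; two steel stop pins near it are 41 mm high
- press_pad: Brass clamp pad 24 mm long in the sprung jaw, which the cam pushes towards +x of the gauge against the bar (about 10 N at highest lift). Its frame coincides with the gauge's when open
- beaker: Plastic beaker with handle, 80 x 103 x 100 mm, loose bystander; origin at the middle of its foot
- stopwatch: Black stopwatch 70 x 58 x 18 mm, loose bystander; origin at the middle of its underside
Things that resemble listed ones, but are neither listed nor needed, are in the scene too. Of the things that look like the part that bears white_bar, the smaller one is meant.

How it is judged:
By the outcome, as a careful person would: the job done as asked, in the order asked, and still so for the second after the job is handed in, while the arm keeps its last pose, push and grip.
It also fails if it takes over 54 s, if anything falls off the work surface, if the arm or the gripper's body presses on something with over 40 N, if the wrist force passes 120 N, or if a joint passes its speed limit or range.

### The arm

A 6-joint arm with a two-finger parallel gripper is mounted at the origin on a cart in front of the work surface, level with it; the furniture and walls round the work are solid. World frame = base frame: x ahead of the robot, y to its left, z up, the work surface at z = 0. Lengths are in mm, angles in rad, forces in N, time in s.
With the tool pointing down it reaches from about 300 to 775 mm from the base axis. Payload 14.6 kg.
Tool frame: the origin (TCP) lies between the finger pads; the fingertips stand 8 mm ahead of it and the grasp point (between the pads) lies 11 mm behind it; y points along the fingers, x is the direction in which the jaws open and shut, and the axes are right-handed (so a half turn about y gives the same grasp; the last joint's range is limited). The gripper opens to 94 mm and grips with 3 to 60 N. Pads are 16 mm wide; open, the fingers measure 119 mm over their backs; the gripper's body (75 mm by 177 mm) begins 78 mm behind the grasp point.
Start: joints at [1.225, 0.3, 1.521, -0, 1.321, -0.067], TCP at [151.359, 528.753, 213.446] pointing down, gripper open.
Joint ranges: [-3.03, 3.03], [-0.79, 2.21], [0.23, 2.52], [-1.04, 4.18], [0, 3.07], [-2.55, 2.55]. Speed limits (rad/s): [2.22, 2.22, 2.57, 3.14, 3.14, 3.14].

### API

Orientations are given as [roll, pitch, yaw] about the fixed x, y, z axes, in that order (R = Rz(yaw) Ry(pitch) Rx(roll)).
In Python, from cell import read_state, imaging, order gives the robot as it stands. The module is installed in compiled form; this text tells all that it offers.
- The arm moves only by the shell command python3 -m handwheel 'ROWS' [FORCE]. ROWS is JSON, a list that holds one entry, the list of rows, each a list of 7 numbers: the shift along the tool's x, y, z in mm, then the turn, a rotation vector about the tool's x, y, z in degrees, then the opening, from -1 (shut) to 1 (fully open), so that 0 is half open. A call has 1 to 5 rows; each row is the pose to reach, as a shift and turn from the pose measured when the call began, along the tool's axes at that moment; what a row does not reach only later rows make up. A row lasts 1/12 s, in which the tool goes at most 41.7 mm and 7.16 degrees, less where a joint would pass 70% of its speed; a pose out of reach is approached as far as the arm can. A call with a gripper value outside its range is refused whole. The fingers move at their own pace and stop on an object; FORCE is the grip in N (left out, the last holds). Time passes only in rows, so rows that repeat a pose let the fingers close. It gives the time, the measured TCP pose, the force and the opening at its end, in the units of the state.
- read_state(): the state, without advancing time (a new reading comes with each control period).
- imaging.camera(name): name is "side" or "top"; returns (picture, depth): 400x640x3 uint8, red, green, blue; 400x640 float32, mm along the optical axis (not along the pixel's ray), 0 where there is no reading.
- imaging.get_calibration(name): a dict with "mtx" (3x3 intrinsics, pixels), "dist" ([k1, k2, p1, p2, k3] as OpenCV has them; the pictures are not rectified), "world_from_camera" (4x4, takes a point from camera to world coordinates). Camera axes: x right, y down, z forward; pixel columns grow to the right and rows downward; lengths in mm; the calibration is good to about 2 mm. A picture is of the moment at which its call begins. get_calibration takes no time and is no camera call.
- order.sign_off(): hands the job in, once; it reports no verdict.
The state is a dict: "clock": time; "joints": joint angles; "qd": joint speeds; "effort": joint torques, N m; "eef_pos": TCP position; "eef_rot": TCP orientation; "wrist_force": force on the tool from outside, world axes, zero at the start; "moment": the same for the moment, N m; "finger_gap": finger opening in mm.
Only numpy, scipy, OpenCV 4.12 (cv2) and the standard library are available. Lean on these libraries where they do the work, as an engineer would, in place of code of your own. Each camera call takes 0.05 s, during which the arm holds its last target.

## Working session

There is one attempt and no reset: what is moved stays moved. The work goes in short steps, Python scripts to look and compute and a shell command to move; the robot and the scene stay as the last step left them, time stands still between calls to the robot, and variables do not carry over. Pictures are saved under pics/ and viewed, and the job is handed in when it is done.

```bash
ls; mkdir -p pics; python3 - <<'E'
from cell import read_state, imaging
import cv2,json
import numpy as np
print(read_state())
for n in("side","top"):
    p,d=imaging.camera(n); cv2.imwrite(f"pics/{n}0.png",p[:,:,::-1]); np.savez(f"{n}0.npz",p=p,d=d)
    print(n,imaging.get_calibration(n))
E
```

```text
pics
{'clock': 0.0, 'joints': array([ 1.22540737e+00,  3.00520313e-01,  1.52160998e+00,  1.33405255e-05,
        1.32071526e+00, -6.65756170e-02]), 'qd': array([-0.00075992,  0.00098417,  0.00265563, -0.0011356 , -0.00148415,
        0.00016493]), 'effort': array([-2.14758670e-04, -5.31811917e+01, -3.52731693e+01,  7.06837233e-02,
        2.44475668e-02, -1.32250907e-04]), 'eef_pos': array([151.26328614, 528.50966476, 212.84711325]), 'eef_rot': array([-1.57070008e+00,  1.24926489e-03,  1.29197974e+00]), 'wrist_force': array([-0.41123631, -0.97330233,  0.03309866]), 'moment': array([-0.02599021, -0.00716004,  0.0064113 ]), 'finger_gap': 93.99009998697792}
side {'mtx': array([[514.28355566,   0.        , 317.25892158],
       [  0.        , 514.28355566, 196.53103646],
       [  0.        ,   0.        ,   1.        ]]), 'dist': array([0.00544587, 0.        , 0.        , 0.        , 0.        ]), 'world_from_camera': array([[ 9.23211850e-01,  2.74386605e-01, -2.69057376e-01,
         8.24193287e+02],
       [ 3.84129344e-01, -6.79232280e-01,  6.25370416e-01,
        -7.97176313e+02],
       [-1.11591899e-02, -6.80702212e-01, -7.32475236e-01,
         1.03425410e+03],
       [ 0.00000000e+00,  0.00000000e+00,  0.00000000e+00,
         1.00000000e+00]])}
top {'mtx': array([[452.58633725,   0.        , 323.86056632],
       [  0.        , 452.58633725, 194.30814895],
       [  0.        ,   0.        ,   1.        ]]), 'dist': array([0.0118528, 0.       , 0.       , 0.       , 0.       ]), 'world_from_camera': array([[ 1.15860362e-01, -9.66208025e-01,  2.30257312e-01,
         2.21334936e+02],
       [-9.93237794e-01, -1.14432899e-01,  1.95907100e-02,
         5.27715330e+00],
       [ 7.42031057e-03, -2.30970051e-01, -9.72932564e-01,
         1.17533942e+03],
       [ 0.00000000e+00,  0.00000000e+00,  0.00000000e+00,
         1.00000000e+00]])}
```

View pics/side0.png

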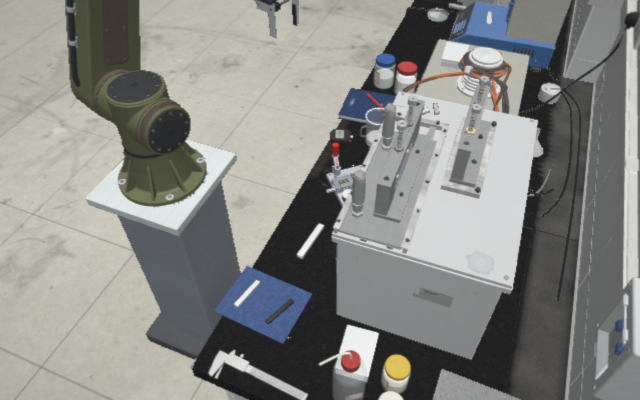

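View pics/top0.png

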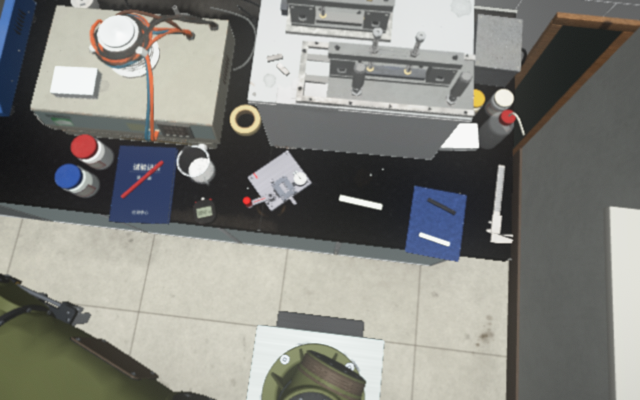

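```bash
cat > h.py <<'E'
import numpy as np,cv2
from cell import read_state, imaging
from scipy.spatial.transform import Rotation as R
def ray(n,uv):
    c=imaging.get_calibration(n);T=c["world_from_camera"]
    q=cv2.undistortPoints(np.array(uv,float).reshape(-1,1,2),c["mtx"],c["dist"]).reshape(-1,2)
    d=np.c_[q,np.ones(len(q))]@T[:3,:3].T
    return T[:3,3],d
def plane(n,uv,z):
    o,d=ray(n,uv); return o+d*((z-o[2])/d[:,2])[:,None]
def cloud(n,d):
    v,u=np.mgrid[:400,:640]; o,r=ray(n,np.c_[u.ravel(),v.ravel()]); return (o+r*d.reshape(-1,1)).reshape(400,640,3)
def proj(n,P):
    c=imaging.get_calibration(n);M=np.linalg.inv(c["world_from_camera"])
    return cv2.projectPoints(np.array(P,float).reshape(-1,1,3),cv2.Rodrigues(M[:3,:3])[0],M[:3,3],c["mtx"],c["dist"])[0].reshape(-1,2)
def snap(n,tag,box=None,s=1):
    p,d=imaging.camera(n); np.savez(f"{tag}.npz",p=p,d=d)
    if box: p=p[box[1]:box[3],box[0]:box[2]]
    cv2.imwrite(f"pics/{tag}.png",cv2.resize(p[:,:,::-1],None,fx=s,fy=s,interpolation=cv2.INTER_CUBIC)); return d
E
python3 - <<'E'
from h import *
a=np.load("top0.npz");b=np.load("side0.npz")
def crop(z,x0,y0,x1,y1,s,n): cv2.imwrite(n,cv2.resize(z["p"][y0:y1,x0:x1,::-1],None,fx=s,fy=s,interpolation=cv2.INTER_CUBIC))
crop(a,230,140,330,215,8,"pics/c1.png")
crop(b,300,130,400,220,6,"pics/c2.png")
crop(a,400,180,475,265,6,"pics/c3.png")
for n,z,box in(("top",a,(400,180,475,265)),("side",b,(205,260,320,345))):
    p=z["p"].astype(int);m=np.zeros((400,640),np.uint8)
    x0,y0,x1,y1=box
    m[y0:y1,x0:x1]=((p.min(2)>150))[y0:y1,x0:x1]
    cs=max(cv2.findContours(m,0,2)[0],key=cv2.contourArea)
    r=cv2.minAreaRect(cs);M=cv2.moments(m,True);c=(M['m10']/M['m00'],M['m01']/M['m00'])
    print(n,r,c,m.sum()); bp=cv2.boxPoints(r); print(plane(n,bp,11).round(1)); print(plane(n,[c],10))
    C=cloud(n,z["d"]); print(np.median(C[m>0],0))
E
```

```text
top ((455.0, 260.5), (7.0, 38.0), 90.0) (443.8081841432225, 252.42710997442455) 391
[[ 366.7 -275.8   11. ]
 [ 378.1 -372.5   11. ]
 [ 360.3 -373.2   11. ]
 [ 348.9 -276.8   11. ]]
[[ 380.87167472 -295.26402044   10.        ]]
[ 429.42239577 -374.09694348 -840.44285746]
side ((246.67648315429688, 292.7059020996094), (4.910510540008545, 33.90270233154297), 42.273685455322266) (245.94520547945206, 280.2671232876712) 292
[[ 399.2 -302.8   11. ]
 [ 416.2 -222.5   11. ]
 [ 428.4 -227.5   11. ]
 [ 411.  -307.2   11. ]]
[[ 395.40462341 -235.54128102   10.        ]]
[ 405.20829853 -236.77004896    7.49781852]
```

View pics/c1.png

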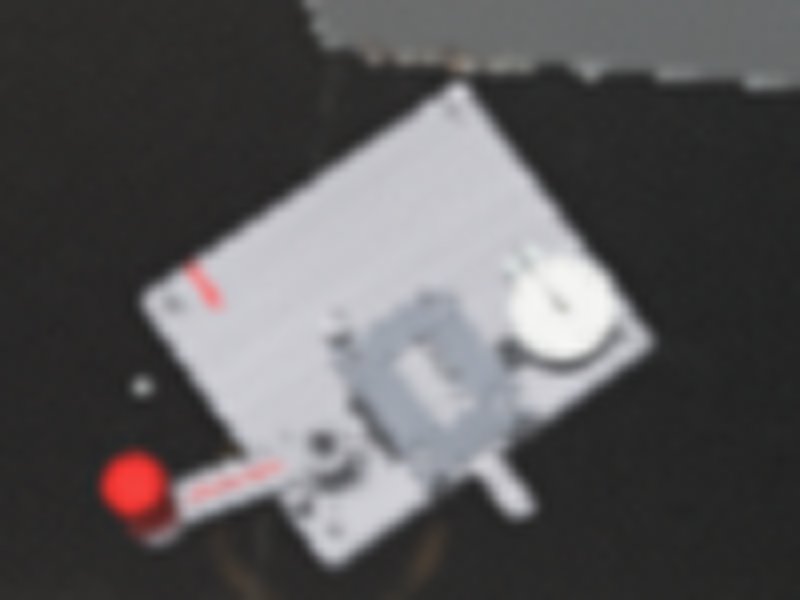

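View pics/c2.png

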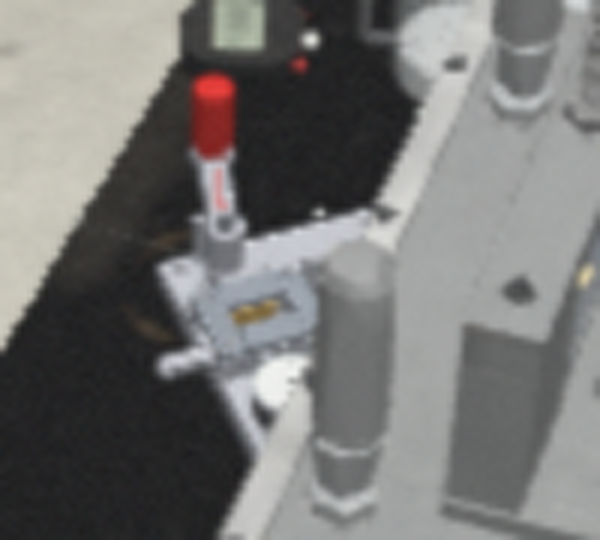

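View pics/c3.png

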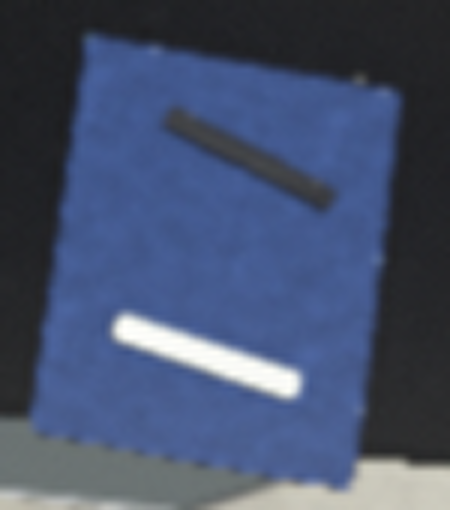

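```bash
python3 - <<'E'
from h import *
a=np.load("top0.npz");b=np.load("side0.npz")
def comp(n,m,z):
    cs=max(cv2.findContours(m.astype(np.uint8),0,1)[0],key=cv2.contourArea)
    mm=np.zeros((400,640),np.uint8);cv2.drawContours(mm,[cs],-1,1,-1)
    v,u=np.nonzero(mm);P=plane(n,np.c_[u,v],z)[:,:2]
    c=P.mean(0);w,V=np.linalg.eigh(np.cov(P.T));d=V[:,1]; d=d*np.sign(d[1])
    print(n,len(u),"c",c.round(1),"ang",np.arctan2(d[1],d[0]).round(3),"len",np.sqrt(12*w).round(1))
for n,z,box in(("top",a,(410,225,460,250)),("side",b,(225,275,265,310))):
    p=z["p"].astype(int);m=np.zeros((400,640),bool);x0,y0,x1,y1=box
    m[y0:y1,x0:x1]=(p[:,:,0]>150)[y0:y1,x0:x1]; comp(n,m,10)
# black bar: not blue
# plate in top
p=a["p"].astype(int)
m=((p.min(2)>95)&(np.arange(400)[:,None]>151)).astype(np.uint8); m[:,:240]=0;m[:,318:]=0;m[216:]=0
m=cv2.morphologyEx(m,cv2.MORPH_CLOSE,np.ones((5,5),np.uint8))
cs=max(cv2.findContours(m,0,1)[0],key=cv2.contourArea);print(cv2.contourArea(cs))
cv2.imwrite("pics/m1.png",cv2.resize(m[140:220,230:330]*255,None,fx=6,fy=6,interpolation=0))
# red knob
for n,z in(("top",a),("side",b)):
    p=z["p"].astype(int);m=(p[:,:,0]>150)&(p[:,:,1]<90)&(p[:,:,2]<90)
    k,l,s,c=cv2.connectedComponentsWithStats(m.astype(np.uint8))
    for i in range(1,k):
        if s[i,4]>4: print(n,s[i],c[i],plane(n,[c[i]],84).round(1),plane(n,[c[i]],64).round(1),plane(n,[c[i]],14).round(1))
E
```

```text
top 160 c [ 413.1 -268.3] ang 1.355 len [13.1 81.5]
side 165 c [ 413.  -265.9] ang 1.351 len [12.7 80.9]
2106.0
top [184  31   6   3   7] [186.85714286  32.        ] [[882.7 446.   84. ]] [[894.8 454.   64. ]] [[925.1 474.2  14. ]]
top [501 110  15  13 128] [507.4609375 116.421875 ] [[ 741.1 -420.3   84. ]] [[ 750.6 -428.1   64. ]] [[ 774.4 -447.6   14. ]]
top [ 71 135  25  23 441] [ 82.89115646 145.69387755] [[533.3 645.8  84. ]] [[539.1 657.5  64. ]] [[553.4 686.9  14. ]]
top [151 134   3   6  11] [151.90909091 136.72727273] [[577.7 478.9  84. ]] [[584.2 487.6  64. ]] [[600.5 509.3  14. ]]
top [121 161  42  37 146] [141.52054795 179.00684932] [[465.1 481.9  84. ]] [[469.6 490.7  64. ]] [[480.8 512.5  14. ]]
top [243 197   8   7  44] [246.20454545 200.11363636] [[442.5 215.8  84. ]] [[446.5 219.6  64. ]] [[456.6 229.3  14. ]]
side [399  62  18  10 149] [407.18120805  66.51006711] [[525.  662.9  84. ]] [[518.8 693.6  64. ]] [[503.  770.4  14. ]]
side [367  93  15  14  35] [374.22857143 100.37142857] [[482.5 448.3  84. ]] [[475.3 474.5  64. ]] [[457.3 540.   14. ]]
side [333 143   6   5  24] [335.29166667 144.70833333] [[446.1 214.6  84. ]] [[438.1 235.9  64. ]] [[418.2 289.1  14. ]]
side [342 351  18  17 196] [350.70408163 360.40816327] [[ 702.5 -363.    84. ]] [[ 699.9 -353.9   64. ]] [[ 693.5 -331.    14. ]]
```

View pics/m1.png

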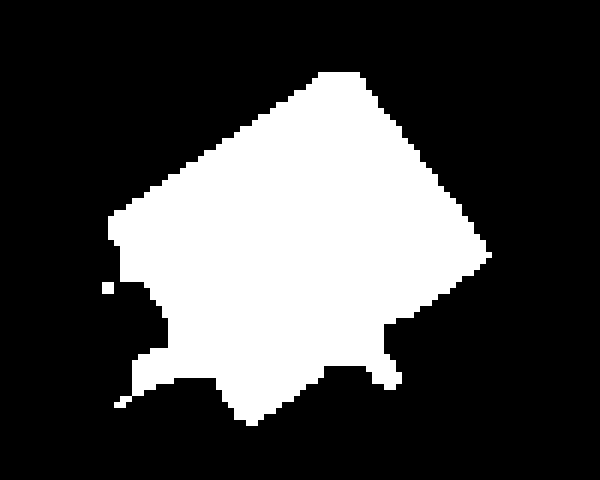

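```bash
cat > fit.py <<'E'
from h import *
a=np.load("top0.npz");g=cv2.cvtColor(a["p"],cv2.COLOR_RGB2GRAY).astype(np.float32)
crop=np.array([[143,300],[462,85],[655,345],[335,570]])/8.+[229.6,139.6]
W=plane("top",crop,14)[:,:2]; print(W.round(1))
ctr=W.mean(0);x=(W[1]-W[0]);print("len x",np.linalg.norm(x),"y",np.linalg.norm(W[1]-W[2]))
th=np.arctan2(x[1],x[0]); o=ctr-np.array([[np.cos(th),-np.sin(th)],[np.sin(th),np.cos(th)]])@[3,16]
print("init",o,th)
def edge(n,g,o,th,pts,nrm,z):
    Rm=np.array([[np.cos(th),-np.sin(th)],[np.sin(th),np.cos(th)]]);s=np.arange(-8,8.01,.25);out=[]
    for q in pts:
        P=(np.array(q)+s[:,None]*np.array(nrm))@Rm.T+o
        uv=proj(n,np.c_[P,np.full(len(s),z)]).astype(np.float32)
        v=cv2.remap(g,uv[:,:1],uv[:,1:],cv2.INTER_LINEAR).ravel()
        v=cv2.GaussianBlur(v.reshape(1,-1),(0,0),3).ravel()
        hi,lo=v[:12].mean(),v[-12:].mean()
        if hi-lo<40: continue
        k=np.where((v[:-1]>=(hi+lo)/2)&(v[1:]<(hi+lo)/2))[0]
        if len(k): out.append(P[k[0]])
    return np.array(out)
def line(E):
    vx,vy,x0,y0=cv2.fitLine(E.astype(np.float32),cv2.DIST_HUBER,0,.01,.01).ravel(); return np.array([vx,vy]),np.array([x0,y0])
for it in range(2):
    Ey=edge("top",g,o,th,[(t,72) for t in range(-55,60,5)],(0,1),14)
    Ex=edge("top",g,o,th,[(68,t) for t in range(-30,60,5)],(1,0),14)
    El=edge("top",g,o,th,[(t,-40) for t in list(range(-55,-25,4))+list(range(30,64,4))],(0,-1),14)
    Em=edge("top",g,o,th,[(-62,t) for t in list(range(-36,-22,4))+list(range(20,68,4))],(-1,0),14)
    L=[line(E) for E in (Ey,Ex,El,Em)]
    for l,e in zip(L,(0,-1,0,-1)):
        t=np.arctan2(l[0][1],l[0][0]); t-=e*np.pi/2 if False else 0
        print(len(Ey),np.rad2deg(t).round(2),end=' ')
    th1=np.arctan2(L[0][0][1],L[0][0][0]); th1=th1 if abs(np.angle(np.exp(1j*(th1-th))))<1 else th1+np.pi
    t2=np.arctan2(L[1][0][1],L[1][0][0])-np.pi/2; t2=t2 if abs(np.angle(np.exp(1j*(t2-th))))<1 else t2+np.pi
    th=np.angle(np.exp(1j*th1)+np.exp(1j*t2)); c,s=np.cos(th),np.sin(th); ex=np.array([c,s]);ey=np.array([-s,c])
    o=ex*(L[1][1]@ex-68)+ey*(L[0][1]@ey-72)
    print("\n o",o.round(2),"th",th.round(4),"low y",(L[2][1]-o)@ey,"low x",(L[3][1]-o)@ex)
E
python3 fit.py
```

```text
[[519.  235.7]
 [606.  140.6]
 [523.7  65. ]
 [436.  159.4]]
len x 128.84588960857826 y 111.8154606630092
init [507.33615418 141.56910544] -0.829410540497934
23 -47.45 23 42.78 23 -47.8 23 42.6 
 o [508.49 142.8 ] th -0.8261 low y -40.948414 low x -62.745262
23 -47.37 23 42.73 23 -48.03 23 42.61 
 o [508.5  142.78] th -0.8259 low y -41.176044 low x -62.772106
```

```bash
cat > ov.py <<'E'
from h import *
def G(p,o=(508.4,142.6),th=-0.827):
    p=np.atleast_2d(p).astype(float);c,s=np.cos(th),np.sin(th);r=p.copy();r[:,0]=o[0]+c*p[:,0]-s*p[:,1];r[:,1]=o[1]+s*p[:,0]+c*p[:,1];return r
def draw(n,npz,box,s,out,extra=()):
    x0,y0,x1,y1=box
    im=cv2.resize(np.load(npz)["p"][y0:y1,x0:x1,::-1],None,fx=s,fy=s,interpolation=cv2.INTER_CUBIC).copy()
    def pl(P,col,cl=True):
        q=((proj(n,G(P))-[x0,y0]+.5)*s-.5); cv2.polylines(im,[(q*8).round().astype(np.int32)],cl,col,1,cv2.LINE_AA,3)
    pl([(-62,-40,14),(68,-40,14),(68,72,14),(-62,72,14)],(0,255,0))
    pl([(-22,-40,32),(21,-40,32),(21,14,32),(-22,14,32)],(255,255,0))
    pl([(-5.5,-40,14),(-5.5,-62,14),(2.5,-62,14),(2.5,-40,14)],(0,0,255))
    k=(-42-58*np.cos(.27),-14+58*np.sin(.27))
    for z in(42,84): pl([(k[0]+10*np.cos(t),k[1]+10*np.sin(t),z) for t in np.linspace(0,6.28,24)],(255,0,255))
    for e in extra: pl(e,(0,165,255))
    cv2.imwrite(out,im)
if __name__=="__main__":
    draw("top","top0.npz",(230,140,330,215),8,"pics/o1.png")
    draw("side","side0.npz",(310,130,400,210),8,"pics/o2.png")
    print(G([(-1.5,-40,14),(-1.5,-62,0),(-42,-14,0),(-97.9,1.5,0),(-42,44,0)]).round(1))
E
python3 ov.py
```

```text
[[477.9 116.6  14. ]
 [461.8 101.7   0. ]
 [469.7 164.    0. ]
 [443.2 215.7   0. ]
 [512.3 203.3   0. ]]
```

View pics/o1.png

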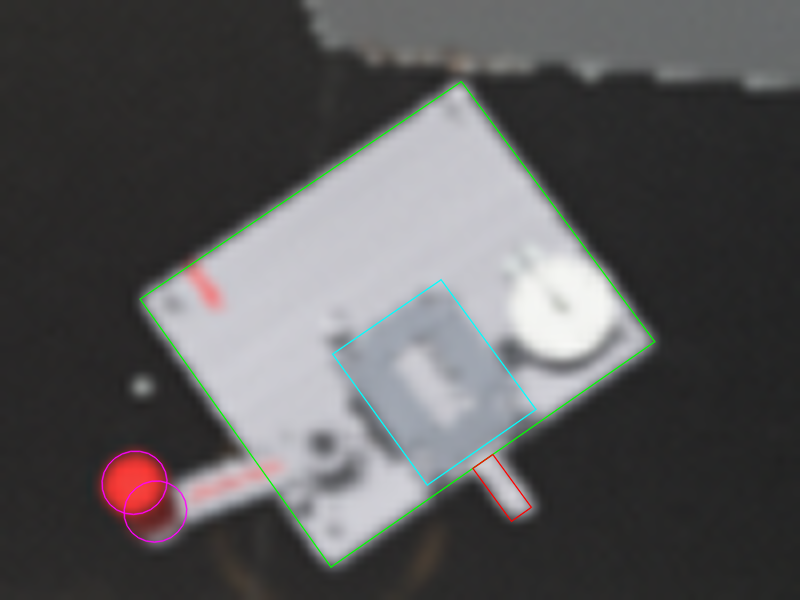

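View pics/o2.png

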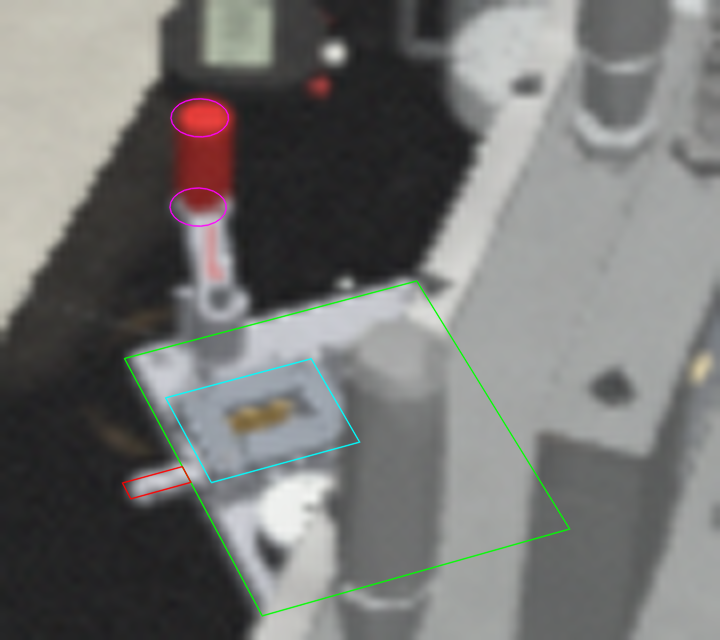

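```bash
python3 - <<'E'
from h import *
a=np.load("top0.npz");C=cloud("top",a["d"])
for u in (255,265,280,300,330,380):
    print(u,[tuple(C[v,u].round(0).astype(int)) for v in (100,108,120,135,145,150)])
for u,v in((195,163),(205,210),(245,120),(300,181),(120,150)): print(C[v,u].round(0))
b=np.load("side0.npz");C=cloud("side",b["d"])
for u,v in((246,293),(360,260),(345,200),(340,178)): print(C[v,u].round(0))
E
```

```text
255 [(np.int64(606), np.int64(186), np.int64(314)), (np.int64(723), np.int64(249), np.int64(-1)), (np.int64(677), np.int64(238), np.int64(27)), (np.int64(642), np.int64(236), np.int64(4)), (np.int64(615), np.int64(232), np.int64(0)), (np.int64(600), np.int64(229), np.int64(4))]
265 [(np.int64(610), np.int64(166), np.int64(312)), (np.int64(612), np.int64(172), np.int64(266)), (np.int64(613), np.int64(181), np.int64(195)), (np.int64(647), np.int64(209), np.int64(1)), (np.int64(618), np.int64(205), np.int64(0)), (np.int64(604), np.int64(203), np.int64(2))]
280 [(np.int64(611), np.int64(135), np.int64(317)), (np.int64(615), np.int64(140), np.int64(267)), (np.int64(614), np.int64(145), np.int64(202)), (np.int64(613), np.int64(154), np.int64(105)), (np.int64(613), np.int64(160), np.int64(29)), (np.int64(609), np.int64(162), np.int64(0))]
300 [(np.int64(611), np.int64(93), np.int64(328)), (np.int64(606), np.int64(94), np.int64(300)), (np.int64(615), np.int64(99), np.int64(214)), (np.int64(615), np.int64(103), np.int64(118)), (np.int64(616), np.int64(106), np.int64(41)), (np.int64(615), np.int64(108), np.int64(1))]
330 [(np.int64(616), np.int64(33), np.int64(332)), (np.int64(609), np.int64(31), np.int64(311)), (np.int64(617), np.int64(31), np.int64(227)), (np.int64(615), np.int64(28), np.int64(139)), (np.int64(617), np.int64(27), np.int64(63)), (np.int64(617), np.int64(26), np.int64(23))]
380 [(np.int64(630), np.int64(-68), np.int64(327)), (np.int64(615), np.int64(-70), np.int64(323)), (np.int64(620), np.int64(-78), np.int64(252)), (np.int64(619), np.int64(-90), np.int64(167)), (np.int64(620), np.int64(-99), np.int64(97)), (np.int64(621), np.int64(-103), np.int64(58))]
[539. 378.  23.]
[417. 331.  17.]
[684. 270.   1.]
[520.  94.  34.]
[553. 586.  15.]
[ 412. -267.   10.]
[ 671. -242.  242.]
[527.  81.  25.]
[487. 147.  31.]
```

```bash
cat > go.py <<'E'
import sys
from h import *
# usage: go.py x y z yaw(rad) -> full shift and turn in tool axes
t=list(map(float,sys.argv[1:5])); s=read_state()
Rm=R.from_euler("xyz",s["eef_rot"]); Rt=R.from_euler("xyz",[-np.pi/2,0,t[3]])
print("now",s["clock"],s["eef_pos"].round(1),s["eef_rot"].round(3),"gap",round(s["finger_gap"],1),"F",s["wrist_force"].round(1))
print("shift",Rm.inv().apply(np.array(t[:3])-s["eef_pos"]).round(1),"turn deg",np.rad2deg((Rm.inv()*Rt).as_rotvec()).round(2))
E
python3 go.py 420 120 180 0.5
```

```text
now 0.1 [151.3 528.5 213. ] [-1.571e+00  1.000e-03  1.292e+00] gap 93.6 F [ 0.3 -0.  -0.7]
shift [-318.8   33.3 -370.8] turn deg [ 2.000e-02  4.538e+01 -6.000e-02]
```

```bash
python3 -m handwheel '[[[-319,33,-371,0,45,0,-0.36],[-319,33,-371,0,45,0,-0.36],[-319,33,-371,0,45,0,-0.36],[-319,33,-371,0,45,0,-0.36],[-319,33,-371,0,45,0,-0.36]]]' 20; python3 go.py 420 120 180 0.5;python3 go.py 407 -294.3 80 -0.218
```

```text
clock: 0.52
eef_pos: [265.9, 353.2, 199.0]
eef_rot: [-1.571, 0.001, 0.661]
wrist_force: [0.4, 0.4, 1.9]
finger_gap: 64.5
now 0.5167 [265.9 353.2 199. ] [-1.571e+00  1.000e-03  6.610e-01] gap 64.5 F [0.4 0.4 1.9]
shift [ -21.6   19.2 -278.7] turn deg [ 0.04  9.25 -0.05]
now 0.5167 [265.9 353.2 199. ] [-1.571e+00  1.000e-03  6.610e-01] gap 64.5 F [0.4 0.4 1.9]
shift [-286.3  119.6 -597.6] turn deg [ 6.000e-02  5.039e+01 -4.000e-02]
```

```bash
python3 -m handwheel '[[[-22,19,-279,0,9,0,-0.36],[-22,19,-279,0,9,0,-0.36],[-22,19,-279,0,9,0,-0.36],[-22,19,-279,0,9,0,-0.36],[-22,19,-279,0,9,0,-0.36]]]' ; python3 go.py 407 -294.3 80 -0.218
```

```text
clock: 0.93
eef_pos: [380.0, 179.3, 185.1]
eef_rot: [-1.572, 0.001, 0.504]
wrist_force: [0.7, 1.3, 0.3]
finger_gap: 31.3
now 0.9333 [380.  179.3 185.1] [-1.572e+00  1.000e-03  5.040e-01] gap 31.3 F [0.7 1.3 0.3]
shift [-205.1  105.6 -427.6] turn deg [ 5.000e-02  4.139e+01 -2.000e-02]
```

```bash
python3 -m handwheel '[[[-205,80,-428,0,41,0,-0.36],[-205,80,-428,0,41,0,-0.36],[-205,80,-428,0,41,0,-0.36],[-205,80,-428,0,41,0,-0.36],[-205,80,-428,0,41,0,-0.36]]]' ; python3 go.py 407 -294.3 80 -0.218
```

```text
clock: 1.35
eef_pos: [391.0, -25.9, 150.6]
eef_rot: [-1.572, -0.0, -0.127]
wrist_force: [1.6, 0.5, -0.6]
finger_gap: 30.1
now 1.35 [391.  -25.9 150.6] [-1.572 -0.    -0.127] gap 30.1 F [ 1.6  0.5 -0.6]
shift [  49.9   70.9 -264.2] turn deg [0.06 5.23 0.  ]
```

```bash
python3 -m handwheel '[[[0,0,0,0,0,0,-0.36]]]' ; python3 go.py 407 -294.3 80 -0.218
```

```text
clock: 1.43
eef_pos: [390.4, -31.0, 149.6]
eef_rot: [-1.573, 0.001, -0.14]
wrist_force: [-0.5, 1.4, 0.5]
finger_gap: 30.2
now 1.4333 [390.4 -31.  149.6] [-1.573e+00  1.000e-03 -1.400e-01] gap 30.2 F [-0.5  1.4  0.5]
shift [  53.3   70.  -258.3] turn deg [ 0.1   4.45 -0.07]
```

```bash
python3 -m handwheel '[[[53,70,-258,0,4.5,0,-0.5],[53,70,-258,0,4.5,0,-0.5],[53,70,-258,0,4.5,0,-0.5],[53,70,-258,0,4.5,0,-0.5],[53,70,-258,0,4.5,0,-0.5]]]'; python3 go.py 407 -294.3 50 -0.218
```

```text
clock: 1.85
eef_pos: [402.5, -228.8, 97.0]
eef_rot: [-1.573, 0.001, -0.218]
wrist_force: [0.6, 1.1, -0.2]
finger_gap: 23.4
now 1.85 [ 402.5 -228.8   97. ] [-1.573e+00  1.000e-03 -2.180e-01] gap 23.4 F [ 0.6  1.1 -0.2]
shift [ 18.7  47.1 -62.9] turn deg [ 0.1  -0.02 -0.06]
```

```bash
python3 -m handwheel '[[[19,47,-63,0,0,0,-0.5],[19,47,-63,0,0,0,-0.5],[19,47,-63,0,0,0,-0.5],[19,47,-63,0,0,0,-0.5]]]'; python3 go.py 407 -294.3 50 -0.218; python3 - <<'E'
from h import *
snap("top","t1",(395,180,495,265),8); snap("side","s1",(190,230,310,330),6)
E
```

```text
clock: 2.18
eef_pos: [406.4, -294.7, 48.4]
eef_rot: [-1.571, 0.004, -0.22]
wrist_force: [0.0, 1.0, -1.0]
finger_gap: 23.9
now 2.1833 [ 406.4 -294.7   48.4] [-1.571  0.004 -0.22 ] gap 23.9 F [ 0.  1. -1.]
shift [ 0.5 -1.6  0.5] turn deg [ 0.   -0.12 -0.25]
```

View pics/t1.png

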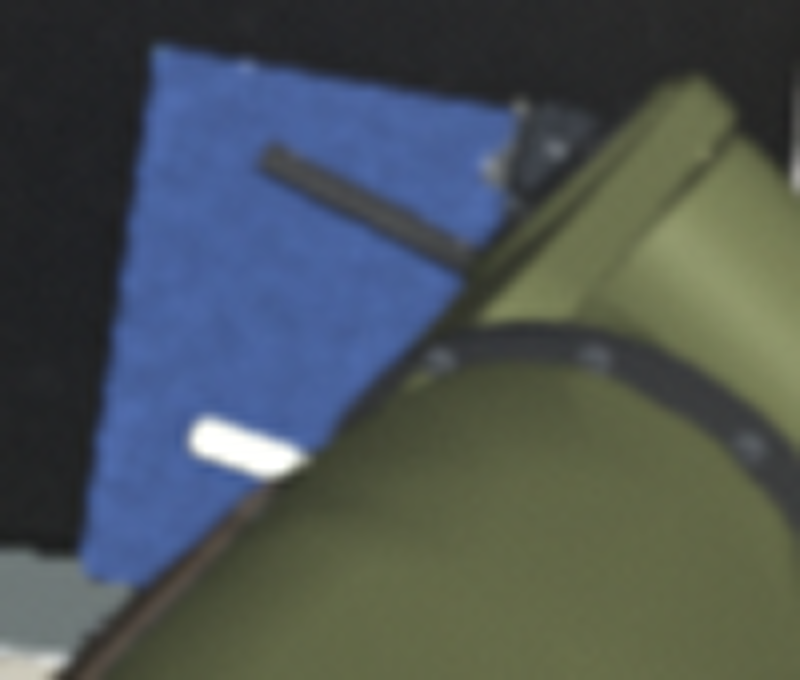

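View pics/s1.png

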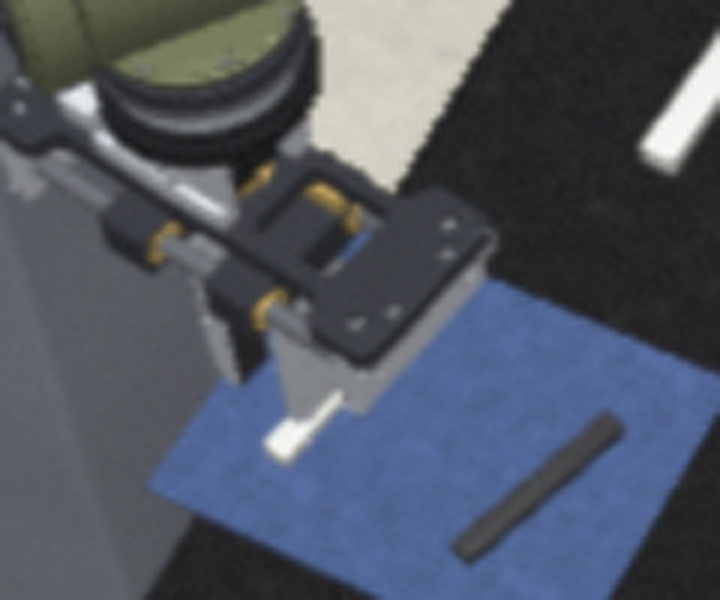

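```bash
python3 -m handwheel '[[[0.5,18,0.5,0,0,0,-0.5],[0.5,30,0.5,0,0,0,-0.5],[0.5,36,0.5,0,0,0,-0.5],[0.5,36,0.5,0,0,0,-0.5]]]'; python3 go.py 407 -294.3 12.5 -0.218; python3 - <<'E'
from h import *
snap("side","s2",(190,230,310,330),6)
E
```

```text
clock: 2.62
eef_pos: [408.1, -292.4, 14.6]
eef_rot: [-1.572, 0.001, -0.216]
wrist_force: [0.8, 0.9, -0.0]
finger_gap: 23.2
now 2.6167 [ 408.1 -292.4   14.6] [-1.572e+00  1.000e-03 -2.160e-01] gap 23.2 F [ 0.8  0.9 -0. ]
shift [-0.7  2.1 -2.1] turn deg [ 0.09  0.09 -0.07]
```

View pics/s2.png

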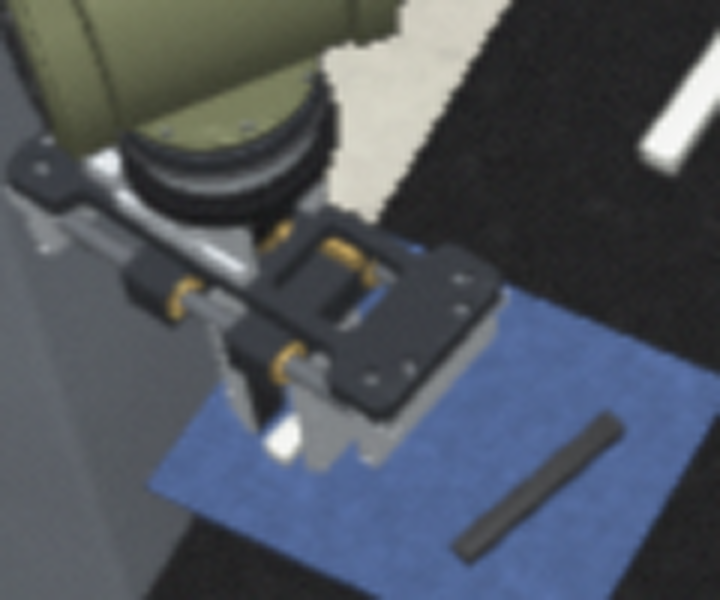

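```bash
python3 -m handwheel '[[[-0.5,2,-2,0,0,0,-0.5],[-0.5,2,-2,0,0,0,-1],[-0.5,2,-2,0,0,0,-1],[-0.5,2,-2,0,0,0,-1],[-0.5,2,-2,0,0,0,-1]]]' 20; python3 go.py 407 -294.3 12.5 -0.218;
```

```text
clock: 3.08
eef_pos: [407.7, -294.8, 13.7]
eef_rot: [-1.573, -0.0, -0.217]
wrist_force: [-1.2, 1.5, 6.2]
finger_gap: 9.5
now 3.0833 [ 407.7 -294.8   13.7] [-1.573 -0.    -0.217] gap 9.5 F [-1.2  1.5  6.2]
shift [-0.8  1.2  0.4] turn deg [0.13 0.07 0.01]
```

```bash
python3 -m handwheel '[[[0,-5,0,0,0,0,-1],[0,-30,0,0,0,0,-1],[0,-60,0,0,0,0,-1],[0,-80,0,0,0,0,-1],[0,-80,0,0,0,0,-1]]]' 20; python3 go.py 430 -100 90 -0.6;python3 - <<'E'
from h import *
snap("side","s3",(180,180,330,330),4)
E
```

```text
clock: 3.5
eef_pos: [409.1, -295.8, 98.0]
eef_rot: [-1.576, -0.006, -0.217]
wrist_force: [0.3, -0.9, 0.6]
finger_gap: 9.9
now 3.5 [ 409.1 -295.8   98. ] [-1.576 -0.006 -0.217] gap 9.9 F [ 0.3 -0.9  0.6]
shift [-21.8   6.9 195.8] turn deg [ 0.23 21.96  0.38]
```

View pics/s3.png

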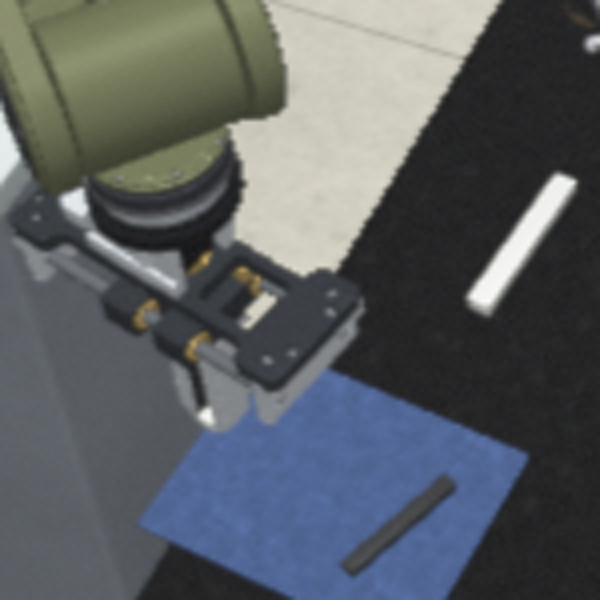

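```bash
python3 -c "
from ov import *
print(G([(-1.5,-136,0),(-1.5,-62,0)]))"; python3 go.py 407.2 51.6 60 -0.827
```

```text
[[407.30150427  51.62008925   0.        ]
 [461.75835781 101.72449128   0.        ]]
now 3.55 [ 408.4 -295.3   95.8] [-1.575 -0.003 -0.217] gap 9.7 F [-0.1  0.7 -2.1]
shift [-75.9  34.2 338.6] turn deg [ 0.16 34.96  0.26]
```

```bash
python3 -m handwheel '[[[-76,34,338,0.2,35,0.3,-1],[-76,34,338,0.2,35,0.3,-1],[-76,34,338,0.2,35,0.3,-1],[-76,34,338,0.2,35,0.3,-1],[-76,34,338,0.2,35,0.3,-1]]]' 20; python3 go.py 407.2 51.6 60 -0.827
```

```text
clock: 3.97
eef_pos: [407.1, -105.4, 74.6]
eef_rot: [-1.571, 0.002, -0.787]
wrist_force: [0.2, 1.2, -0.4]
finger_gap: 9.4
now 3.9667 [ 407.1 -105.4   74.6] [-1.571  0.002 -0.787] gap 9.4 F [ 0.2  1.2 -0.4]
shift [-111.1   14.8  110.9] turn deg [ 0.02  2.3  -0.11]
```

```bash
python3 -m handwheel '[[[-111,15,111,0,2.3,-0.1,-1],[-111,15,111,0,2.3,-0.1,-1],[-111,15,111,0,2.3,-0.1,-1],[-111,15,111,0,2.3,-0.1,-1],[-111,15,111,0,2.3,-0.1,-1]]]' 20; python3 go.py 407.2 51.6 26.5 -0.827
```

```text
clock: 4.38
eef_pos: [406.0, 56.0, 58.6]
eef_rot: [-1.572, 0.002, -0.822]
wrist_force: [0.8, -0.0, -0.6]
finger_gap: 9.8
now 4.3833 [406.   56.   58.6] [-1.572  0.002 -0.822] gap 9.8 F [ 0.8 -0.  -0.6]
shift [ 4.1 32.1 -2. ] turn deg [ 0.1   0.26 -0.11]
```

```bash
python3 -m handwheel '[[[4,16,-2,0,0.3,0,-1],[4,32,-2,0,0.3,0,-1],[4,32,-2,0,0.3,0,-1],[4,32,-2,0,0.3,0,-1]]]' 20; python3 go.py 407.2 51.6 26.5 -0.827; python3 - <<'E'
from h import *
snap("side","s4",(280,130,400,230),6)
snap("top","t4",(230,140,350,230),6)
E
```

```text
clock: 4.72
eef_pos: [406.5, 51.4, 26.0]
eef_rot: [-1.574, 0.004, -0.828]
wrist_force: [0.4, -0.3, -0.6]
finger_gap: 9.8
now 4.7167 [406.5  51.4  26. ] [-1.574  0.004 -0.828] gap 9.8 F [ 0.4 -0.3 -0.6]
shift [ 0.3 -0.6  0.7] turn deg [ 0.21 -0.06 -0.21]
```

View pics/s4.png

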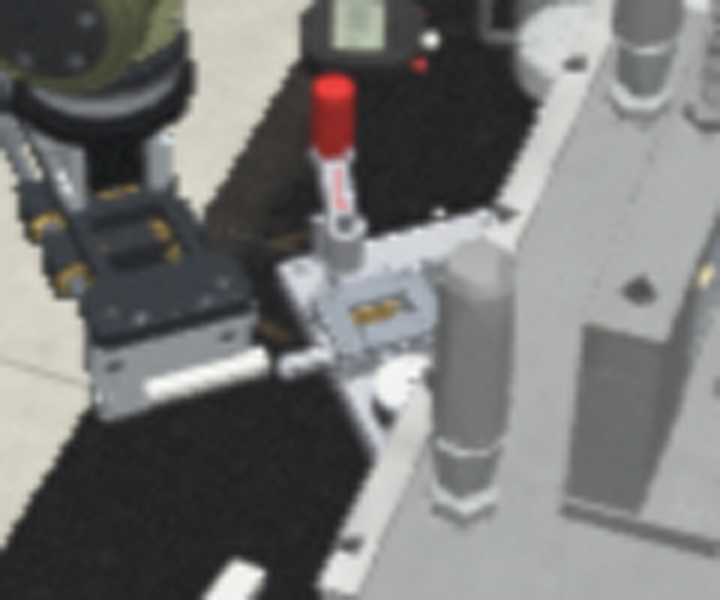

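View pics/t4.png

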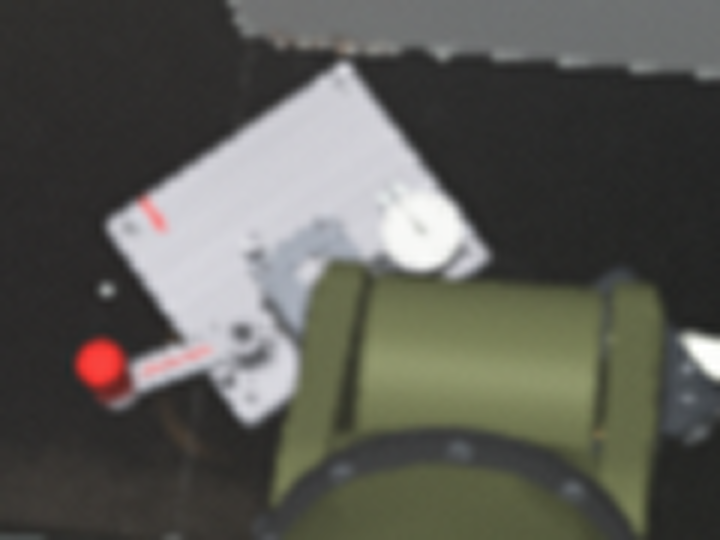

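```bash
python3 - <<'E'
import ov
from ov import *
s=read_state(); p=s["eef_pos"];psi=s["eef_rot"][2]
# bar in world from TCP -> gauge coords
c,sn=np.cos(-.827),np.sin(-.827); d=p[:2]-[508.4,142.6]; g=np.array([c*d[0]+sn*d[1],-sn*d[0]+c*d[1]]);print(g)
n=g[1]+68;x=g[0];b=p[2]-10
box=[(x-5,n-80,b+8),(x+5,n-80,b+8),(x+5,n,b+8),(x-5,n,b+8)]
front=[(x-5,n,b),(x+5,n,b),(x+5,n,b+8),(x-5,n,b+8)]
draw("side","s4.npz",(290,165,350,210),12,"pics/o4.png",[box,front])
E
```

```text
[  -1.27693718 -136.1347513 ]
```

View pics/o4.png

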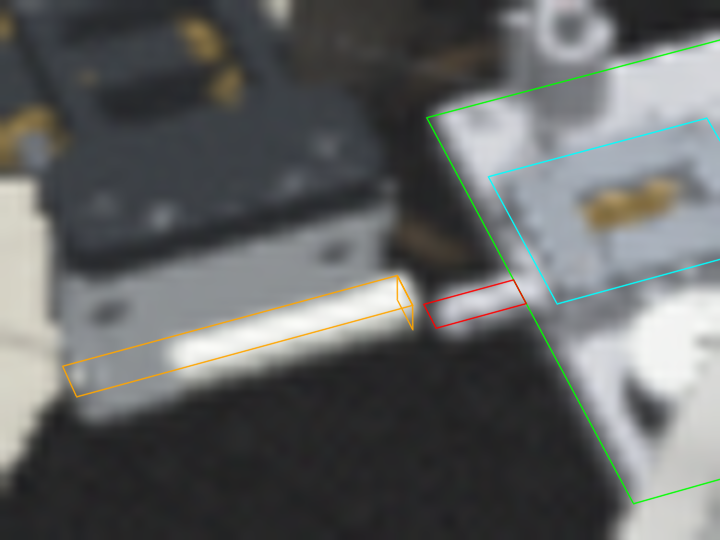

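```bash
cat > lat.py <<'E'
from ov import *
def lat(npz,ys,z,n="side",key=0):
    g=np.load(npz)["p"][:,:,key].astype(np.float32); s=np.arange(-16,14.01,.25);V=[]
    for y in ys:
        uv=proj(n,G(np.c_[s,np.full(len(s),y),np.full(len(s),z)])).astype(np.float32)
        V.append(cv2.remap(g,uv[:,:1].copy(),uv[:,1:].copy(),cv2.INTER_LINEAR).ravel())
    return s,np.mean(V,0)
if __name__=="__main__":
    for ys,z in((range(-92,-74,2),24),(range(-58,-46,2),14)):
        for f in("s4.npz",)+(("side0.npz",) if z==14 else ()):
            s,v=lat(f,ys,z); print(z,f,[(float(a),int(b)) for a,b in zip(s[::6],v[::6])])
    # longitudinal nose / tongue end
E
python3 lat.py
```

```text
24 s4.npz [(-16.0, 130), (-14.5, 137), (-13.0, 140), (-11.5, 141), (-10.0, 143), (-8.5, 152), (-7.0, 169), (-5.5, 193), (-4.0, 217), (-2.5, 231), (-1.0, 238), (0.5, 237), (2.0, 229), (3.5, 213), (5.0, 190), (6.5, 165), (8.0, 136), (9.5, 104), (11.0, 76), (12.5, 57), (14.0, 45)]
14 s4.npz [(-16.0, 50), (-14.5, 46), (-13.0, 45), (-11.5, 50), (-10.0, 63), (-8.5, 85), (-7.0, 118), (-5.5, 153), (-4.0, 179), (-2.5, 189), (-1.0, 188), (0.5, 177), (2.0, 154), (3.5, 133), (5.0, 113), (6.5, 89), (8.0, 67), (9.5, 51), (11.0, 42), (12.5, 37), (14.0, 37)]
14 side0.npz [(-16.0, 47), (-14.5, 42), (-13.0, 41), (-11.5, 45), (-10.0, 58), (-8.5, 79), (-7.0, 111), (-5.5, 145), (-4.0, 169), (-2.5, 179), (-1.0, 178), (0.5, 167), (2.0, 145), (3.5, 125), (5.0, 106), (6.5, 84), (8.0, 63), (9.5, 48), (11.0, 40), (12.5, 36), (14.0, 36)]
```

```bash
python3 -m handwheel '[[[-1.7,0,8,0.2,0,-0.2,-1],[-1.7,0,16,0.2,0,-0.2,-1],[-1.7,0,24,0.2,0,-0.2,-1],[-1.7,0,24,0.2,0,-0.2,-1]]]' 20; python3 - <<'E'
import ov
from ov import *
snap("side","s5"); s=read_state(); print(s["clock"],s["eef_pos"],s["eef_rot"],s["wrist_force"])
p=s["eef_pos"]
c,sn=np.cos(-.827),np.sin(-.827); d=p[:2]-[508.4,142.6]; g=np.array([c*d[0]+sn*d[1],-sn*d[0]+c*d[1]]);print(g)
n=g[1]+68;x=g[0];b=p[2]-10
box=[(x-5,n-80,b+8),(x+5,n-80,b+8),(x+5,n,b+8),(x-5,n,b+8)]
front=[(x-5,n,b),(x+5,n,b),(x+5,n,b+8),(x-5,n,b+8)]
draw("side","s5.npz",(300,160,360,205),12,"pics/o5.png",[box,front])
from lat import lat
s,v=lat("s5.npz",range(int(n)-25,int(n)-4,2),b+8);print([(float(a),int(b)) for a,b in zip(s[::6],v[::6])])
E
```

```text
clock: 5.15
eef_pos: [425.3, 69.8, 27.4]
eef_rot: [-1.568, -0.003, -0.828]
wrist_force: [0.7, 0.2, -0.7]
finger_gap: 9.8
5.2 [424.54473785  69.43550893  27.13200786] [-1.56842302 -0.00198112 -0.8272807 ] [-0.02503553  0.53950976  0.61510251]
[  -2.93526747 -111.24806492]
[(-16.0, 134), (-14.5, 138), (-13.0, 142), (-11.5, 149), (-10.0, 163), (-8.5, 186), (-7.0, 211), (-5.5, 228), (-4.0, 237), (-2.5, 239), (-1.0, 237), (0.5, 228), (2.0, 212), (3.5, 193), (5.0, 178), (6.5, 165), (8.0, 158), (9.5, 152), (11.0, 140), (12.5, 123), (14.0, 107)]
```

View pics/o5.png

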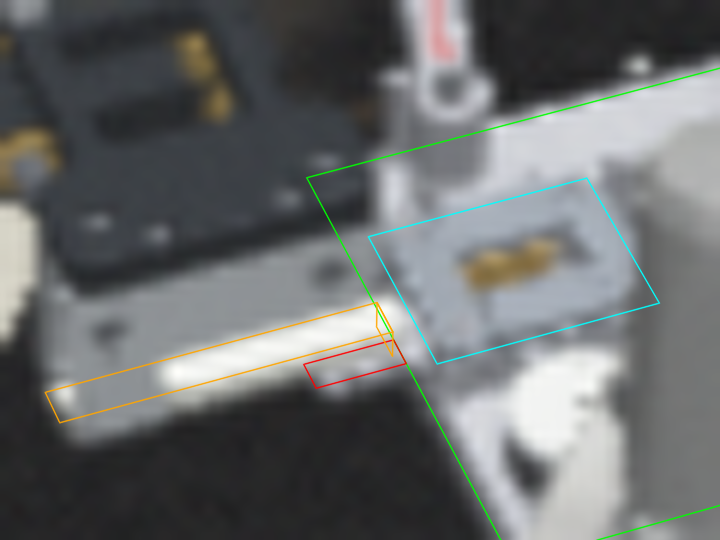

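```bash
python3 -m handwheel '[[[0.3,1.5,4,-0.1,0,0.1,-1],[0.3,1.5,8,-0.1,0,0.1,-1],[0.3,1.5,12,-0.1,0,0.1,-1],[0.3,1.5,16,-0.1,0,0.1,-1],[0.3,1.5,16,-0.1,0,0.1,-1]]]' 20; cat > st.py <<'E'
from ov import *
import sys
if len(sys.argv)>1: snap("side",sys.argv[1],(300,150,400,215),8)
s=read_state();p=s["eef_pos"]
c,sn=np.cos(-.827),np.sin(-.827); d=p[:2]-[508.4,142.6]; g=np.array([c*d[0]+sn*d[1],-sn*d[0]+c*d[1]])
f=s["wrist_force"];Rm=R.from_euler("xyz",s["eef_rot"])
print("t",round(s["clock"],2),"gauge tcp",g.round(1),"z",p[2].round(1),"rot",s["eef_rot"].round(3),"F gauge",(c*f[0]+sn*f[1]).round(1),(-sn*f[0]+c*f[1]).round(1),f[2].round(1),"M",s["moment"].round(2),"gap",round(s["finger_gap"],1))
E
python3 st.py s6
```

```text
clock: 5.62
eef_pos: [437.1, 80.4, 25.7]
eef_rot: [-1.57, -0.0, -0.827]
wrist_force: [0.3, -0.6, -0.6]
finger_gap: 9.4
t 5.67 gauge tcp [ -2.7 -95. ] z 25.6 rot [-1.57  -0.    -0.827] F gauge 0.3 -0.4 -0.0 M [-0.13  0.13 -0.03] gap 9.6
```

View pics/s6.png

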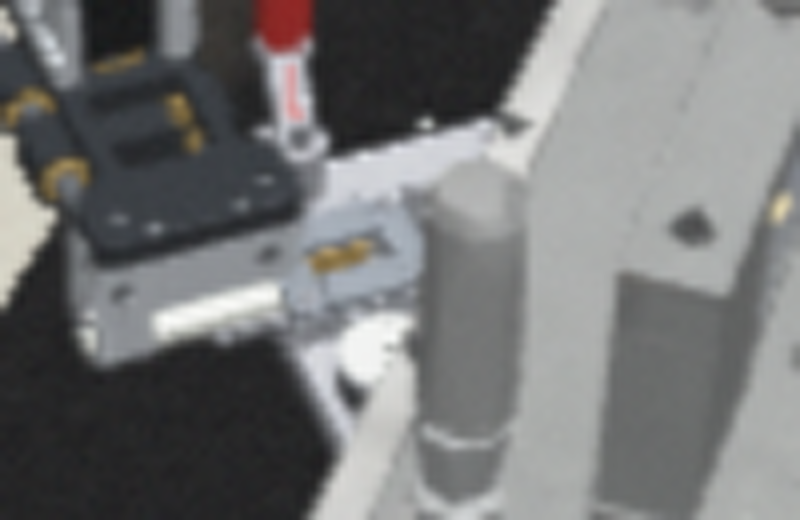

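```bash
python3 -m handwheel '[[[0,0.3,4,0,0,0,-1],[0,0.3,8,0,0,0,-1],[0,0.3,12,0,0,0,-1],[0,0.3,12,0,0,0,-1]]]' 20; python3 st.py s7
```

```text
clock: 6.0
eef_pos: [446.1, 88.8, 25.4]
eef_rot: [-1.57, -0.0, -0.827]
wrist_force: [-1.1, 1.3, -1.6]
finger_gap: 9.7
t 6.05 gauge tcp [ -2.7 -82.6] z 25.3 rot [-1.57  -0.    -0.827] F gauge -0.3 -0.2 -0.2 M [-0.01  0.18  0.03] gap 9.3
```

View pics/s7.png

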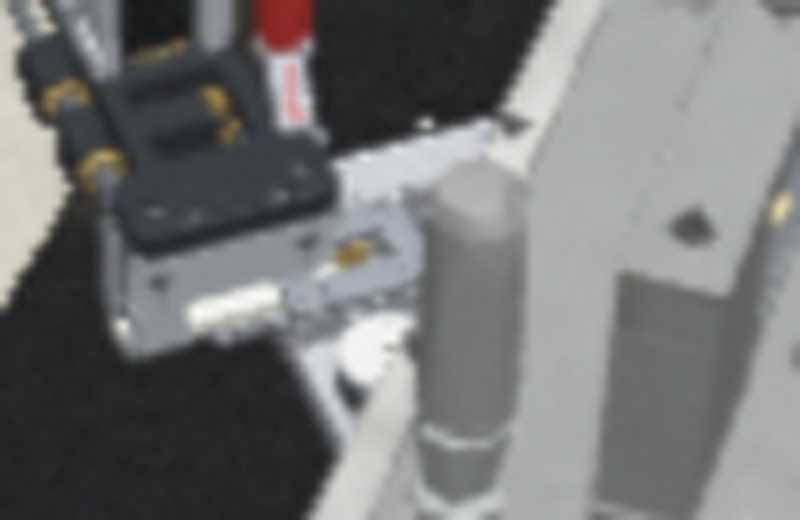

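```bash
python3 -m handwheel '[[[0,0,4,0,0,0,-1],[0,0,8,0,0,0,-1],[0,0,12,0,0,0,-1],[0,0,14,0,0,0,-1]]]' 20; python3 st.py
```

```text
clock: 6.38
eef_pos: [456.5, 98.5, 25.3]
eef_rot: [-1.57, -0.0, -0.827]
wrist_force: [-0.2, 0.2, -0.1]
finger_gap: 9.5
t 6.38 gauge tcp [ -2.7 -68.1] z 25.3 rot [-1.57  -0.    -0.827] F gauge -0.3 -0.1 -0.1 M [-0.03  0.29 -0.  ] gap 9.5
```

```bash
python3 -m handwheel '[[[0,0,2,0,0,0,-1],[0,0,3,0,0,0,-1],[0,0,3,0,0,0,-1]]]' 20; python3 st.py
```

```text
clock: 6.63
eef_pos: [458.8, 100.7, 25.4]
eef_rot: [-1.57, -0.0, -0.826]
wrist_force: [1.0, 0.3, -0.3]
finger_gap: 9.7
t 6.63 gauge tcp [ -2.7 -64.9] z 25.4 rot [-1.57  -0.    -0.826] F gauge 0.5 1.0 -0.3 M [ 0.05  0.15 -0.05] gap 9.7
```

```bash
python3 -m handwheel '[[[0,0,1,0,0,0,-1],[0,0,2,0,0,0,-1],[0,0,2,0,0,0,-1]]]' 20; python3 st.py s8
```

```text
clock: 6.88
eef_pos: [460.4, 102.1, 25.4]
eef_rot: [-1.57, -0.0, -0.826]
wrist_force: [-0.3, 0.6, -1.1]
finger_gap: 9.7
t 6.93 gauge tcp [ -2.7 -62.8] z 25.4 rot [-1.57  -0.    -0.826] F gauge -0.8 0.1 0.1 M [0.11 0.21 0.04] gap 9.4
```

View pics/s8.png

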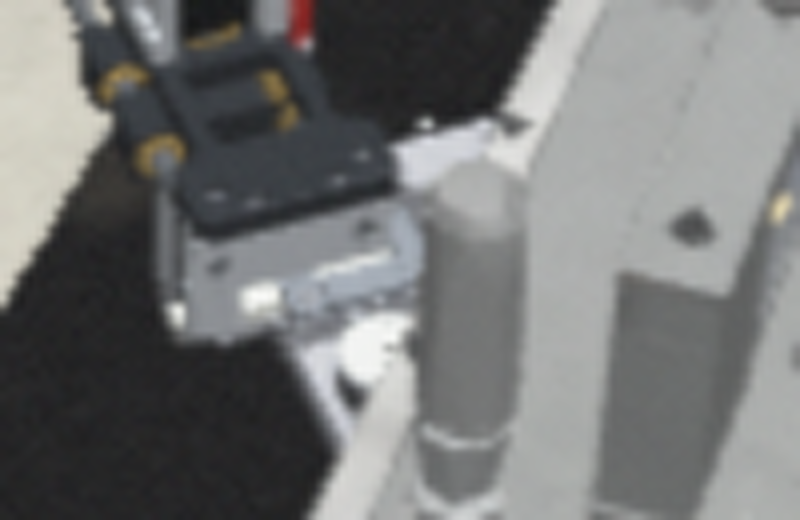

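```bash
python3 -m handwheel '[[[0,0,1,0,0,0,-1],[0,0,1.5,0,0,0,-1],[0,0,1.5,0,0,0,-1]]]' 20; python3 st.py
```

```text
clock: 7.18
eef_pos: [461.4, 103.1, 25.3]
eef_rot: [-1.57, -0.0, -0.826]
wrist_force: [-1.0, 0.1, -0.4]
finger_gap: 9.8
t 7.18 gauge tcp [ -2.7 -61.3] z 25.3 rot [-1.57  -0.    -0.826] F gauge -0.8 -0.7 -0.4 M [-0.09  0.3   0.02] gap 9.8
```

```bash
python3 -m handwheel '[[[0,0,1,0,0,0,-1],[0,0,1.5,0,0,0,-1],[0,0,1.5,0,0,0,-1]]]' 20; python3 st.py
```

```text
clock: 7.43
eef_pos: [461.2, 103.5, 24.7]
eef_rot: [-1.573, 0.001, -0.826]
wrist_force: [-6.5, -6.4, 1.4]
finger_gap: 9.4
t 7.43 gauge tcp [ -3.1 -61.2] z 24.7 rot [-1.573e+00  1.000e-03 -8.260e-01] F gauge 0.3 -9.1 1.4 M [-1.22  1.39 -0.04] gap 9.4
```

```bash
python3 -m handwheel '[[[0,0,1,0,0,0,-1],[0,0,1.5,0,0,0,-1],[0,0,1.5,0,0,0,-1]]]' 20; python3 st.py
```

```text
clock: 7.68
eef_pos: [461.3, 103.5, 24.6]
eef_rot: [-1.577, 0.002, -0.826]
wrist_force: [-9.0, -9.2, 7.8]
finger_gap: 9.7
t 7.68 gauge tcp [ -3.1 -61.1] z 24.6 rot [-1.577  0.002 -0.826] F gauge 0.7 -12.8 7.8 M [-1.94  1.67 -0.02] gap 9.7
```

```bash
python3 -m handwheel '[[[0,0,0,0,0,0,-0.6],[0,0,0,0,0,0,-0.4],[0,0,0,0,0,0,-0.4]]]' 20; python3 st.py; python3 -m handwheel '[[[0,-0.5,-15,0,0,0,-0.4],[0,-0.5,-35,0,0,0,-0.4],[0,-0.5,-45,0,0,0,-0.5],[0,-0.5,-45,0,0,0,-1]]]'; python3 st.py s9
```

```text
clock: 7.93
eef_pos: [461.6, 103.7, 24.7]
eef_rot: [-1.576, 0.002, -0.826]
wrist_force: [-0.7, -1.6, -0.2]
finger_gap: 25.6
t 7.93 gauge tcp [ -3.  -60.8] z 24.7 rot [-1.576  0.002 -0.826] F gauge 0.8 -1.6 -0.2 M [-0.02  0.09 -0.03] gap 25.6
clock: 8.27
eef_pos: [427.6, 72.4, 25.4]
eef_rot: [-1.577, 0.002, -0.827]
wrist_force: [-0.4, -0.1, -0.6]
finger_gap: 20.0
t 8.32 gauge tcp [  -2.7 -105.8] z 25.7 rot [-1.576e+00  1.000e-03 -8.270e-01] F gauge -0.4 0.1 -0.3 M [-0.03  0.11 -0.06] gap 15.9
```

View pics/s9.png

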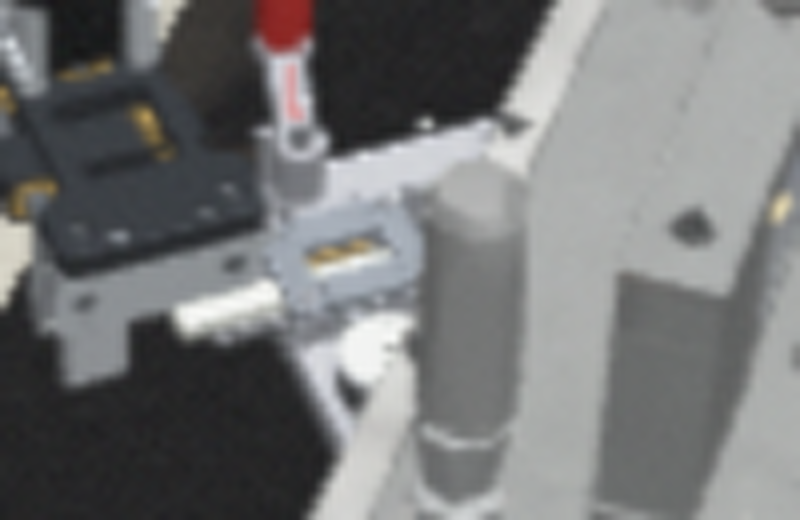

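```bash
python3 -m handwheel '[[[0,2,5,0,0,0,-1],[0,2,12,0,0,0,-1],[0,2,18,0,0,0,-1],[0,2,20,0,0,0,-1],[0,2,20,0,0,0,-1]]]'; python3 st.py
```

```text
clock: 8.73
eef_pos: [443.9, 87.2, 23.5]
eef_rot: [-1.576, 0.001, -0.826]
wrist_force: [-0.2, -0.1, -0.3]
finger_gap: 0.3
t 8.73 gauge tcp [ -2.9 -85. ] z 23.5 rot [-1.576e+00  1.000e-03 -8.260e-01] F gauge -0.1 -0.2 -0.3 M [-0.08  0.11 -0.01] gap 0.3
```

```bash
python3 -m handwheel '[[[0,0,2,0,0,0,-1],[0,0,3,0,0,0,-1],[0,0,3,0,0,0,-1]]]'; python3 st.py
```

```text
clock: 8.98
eef_pos: [446.2, 89.3, 23.4]
eef_rot: [-1.576, 0.001, -0.826]
wrist_force: [-0.6, 0.1, 0.4]
finger_gap: 0.3
t 8.98 gauge tcp [ -2.9 -81.8] z 23.4 rot [-1.576e+00  1.000e-03 -8.260e-01] F gauge -0.5 -0.4 0.4 M [-0.02  0.11  0.02] gap 0.3
```

```bash
python3 -m handwheel '[[[0,0,1,0,0,0,-1],[0,0,1.5,0,0,0,-1],[0,0,1.5,0,0,0,-1]]]'; python3 st.py
```

```text
clock: 9.23
eef_pos: [447.3, 90.3, 23.4]
eef_rot: [-1.576, 0.001, -0.826]
wrist_force: [-0.2, 0.3, 0.0]
finger_gap: 0.1
t 9.23 gauge tcp [ -2.9 -80.3] z 23.4 rot [-1.576e+00  1.000e-03 -8.260e-01] F gauge -0.3 0.0 0.0 M [-0.04  0.11  0.02] gap 0.1
```

```bash
python3 -m handwheel '[[[0,0,1,0,0,0,-1],[0,0,1.5,0,0,0,-1],[0,0,1.5,0,0,0,-1]]]'; python3 st.py
```

```text
clock: 9.48
eef_pos: [447.5, 90.6, 23.3]
eef_rot: [-1.579, 0.002, -0.826]
wrist_force: [-6.6, -7.8, 6.3]
finger_gap: 0.2
t 9.48 gauge tcp [ -3. -80.] z 23.3 rot [-1.579  0.002 -0.826] F gauge 1.3 -10.2 6.3 M [-1.55  1.46 -0.03] gap 0.2
```

```bash
python3 -m handwheel '[[[0,0,-10,0,0,0,-1],[0,-30,-20,0,0,0,-1],[0,-70,-20,0,0,0,-1],[0,-95,-20,0,0,0,-1],[0,-95,-20,0,0,0,-1]]]'; cat > lev.py <<'E'
from ov import *
OFF=np.array([-0.9,0.9])
def knob(th):
    f=np.pi-.27-th; return G([-42+OFF[0]+58*np.cos(f),-14+OFF[1]+58*np.sin(f),53])[0], f-.827-np.pi/2
if __name__=="__main__":
    for t in (0,.4,.7,1,1.2,1.3): print(t,knob(t)[0].round(1),round(knob(t)[1],3))
E
python3 lev.py; python3 st.py; python3 go.py 443.3 217 115 0.474
```

```text
clock: 9.9
eef_pos: [435.3, 77.3, 123.1]
eef_rot: [-1.572, -0.003, -0.826]
wrist_force: [0.2, -0.4, -0.6]
finger_gap: 0.4
0 [443.2 216.9  53. ] 0.474
0.4 [465.4 223.1  53. ] 0.074
0.7 [482.7 221.8  53. ] -0.226
1 [498.8 215.5  53. ] -0.526
1.2 [508.2 208.7  53. ] -0.726
1.3 [512.4 204.6  53. ] -0.826
t 9.9 gauge tcp [ -1.5 -98. ] z 123.1 rot [-1.572 -0.003 -0.826] F gauge 0.4 -0.1 -0.6 M [-0.01  0.07  0.  ] gap 0.4
now 9.9 [435.3  77.3 123.1] [-1.572 -0.003 -0.826] gap 0.4 F [ 0.2 -0.4 -0.6]
shift [-97.3   7.7 100.5] turn deg [  0.17 -74.5    0.08]
```

```bash
python3 -m handwheel '[[[-97,3,100,0,-74,0,0.1],[-97,3,100,0,-74,0,0.1],[-97,3,100,0,-74,0,0.1],[-97,3,100,0,-74,0,0.1],[-97,3,100,0,-74,0,0.1]]]'; python3 go.py 443.3 217 118 0.474
```

```text
clock: 10.32
eef_pos: [442.6, 219.0, 118.9]
eef_rot: [-1.576, 0.002, -0.192]
wrist_force: [0.0, -0.0, 0.8]
finger_gap: 30.5
now 10.3167 [442.6 219.  118.9] [-1.576  0.002 -0.192] gap 30.5 F [ 0.  -0.   0.8]
shift [ 1.1  0.9 -1.9] turn deg [  0.22 -38.14  -0.23]
```

```bash
python3 -m handwheel '[[[1,1,-2,0.1,-38,-0.1,0.1],[1,1,-2,0.1,-38,-0.1,0.1],[1,1,-2,0.1,-38,-0.1,0.1],[1,1,-2,0.1,-38,-0.1,0.1],[1,1,-2,0.1,-38,-0.1,0.1]]]'; python3 go.py 443.3 217 118 0.474;python3 - <<'E'
from h import *
snap("side","s10",(280,100,400,200),6)
snap("top","t10",(200,120,320,220),6)
E
```

```text
clock: 10.73
eef_pos: [442.8, 216.5, 117.1]
eef_rot: [-1.572, 0.004, 0.43]
wrist_force: [-0.4, -0.9, -0.2]
finger_gap: 51.4
now 10.7333 [442.8 216.5 117.1] [-1.572  0.004  0.43 ] gap 51.4 F [-0.4 -0.9 -0.2]
shift [ 0.7 -0.9  0.2] turn deg [ 0.08 -2.51 -0.2 ]
```

View pics/s10.png

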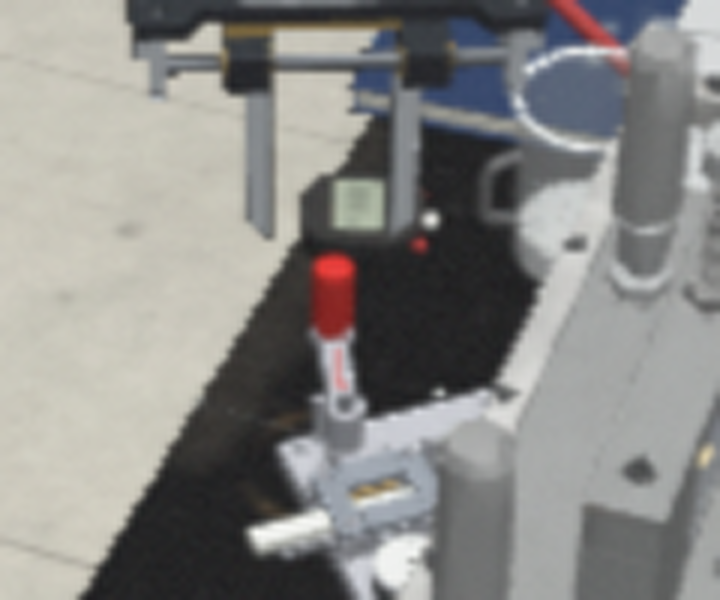

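View pics/t10.png

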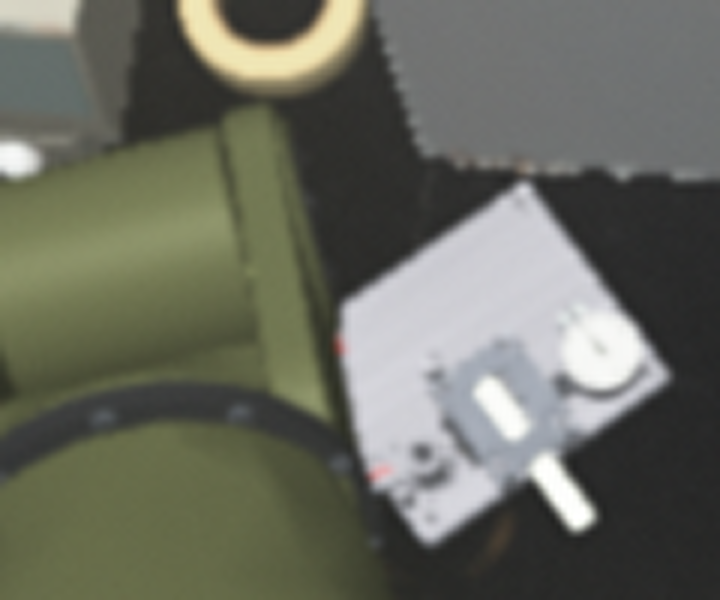

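```bash
python3 - <<'E'
from h import *
from ov import G,draw
C=cloud("top",np.load("t10.npz")["d"])
for u,v in((247,140),(245,143),(240,145),(225,150),(250,160),(253,175),(256,190),(215,160),(205,165)): print((u,v),C[v,u].round(0))
bar=[(-6.5,-74,22),(3.5,-74,22),(3.5,6,22),(-6.5,6,22)]
draw("top","t10.npz",(230,140,330,215),8,"pics/o10.png",[bar])
E
```

```text
(247, 140) [491. 172. 394.]
(245, 143) [478. 170. 415.]
(240, 145) [473. 178. 416.]
(225, 150) [462. 204. 412.]
(250, 160) [449. 157. 411.]
(253, 175) [422. 148. 412.]
(256, 190) [392. 135. 429.]
(215, 160) [440. 217. 416.]
(205, 165) [429. 233. 414.]
```

View pics/o10.png

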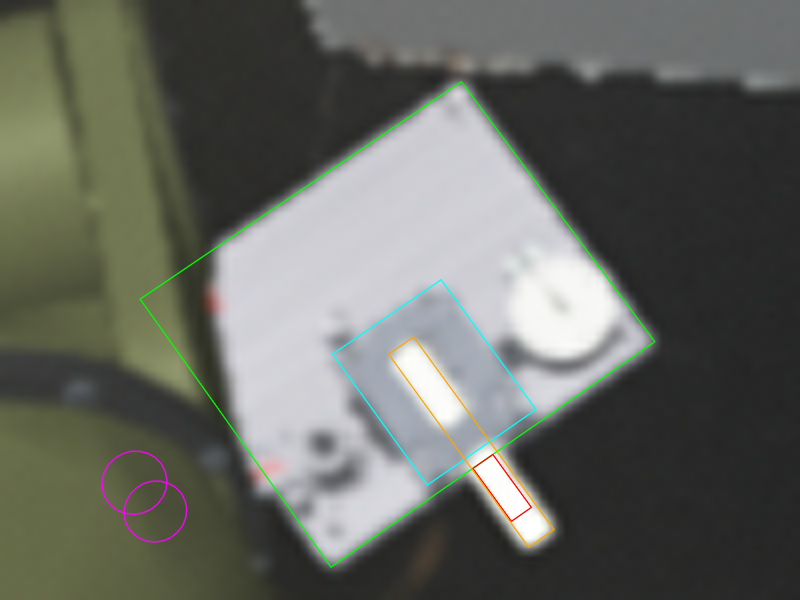

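```bash
python3 -m handwheel '[[[0.5,0,0,0,7,0,0.05],[0.5,0,0,0,14,0,0.05],[0.5,5,0,0,19,0,0.05],[0.5,25,0,0,19,0,0.05],[0.5,25,0,0,19,0,0.05]]]'; python3 go.py 443.2 216.9 54 0.10;python3 - <<'E'
from h import *
snap("side","s11",(280,80,400,180),6)
E
```

```text
clock: 11.25
eef_pos: [441.8, 215.9, 89.4]
eef_rot: [-1.574, 0.007, 0.09]
wrist_force: [-1.4, -0.5, -0.6]
finger_gap: 49.4
now 11.25 [441.8 215.9  89.4] [-1.574  0.007  0.09 ] gap 49.4 F [-1.4 -0.5 -0.6]
shift [ 1.7 35.4  1. ] turn deg [ 0.21 -0.57 -0.38]
```

View pics/s11.png

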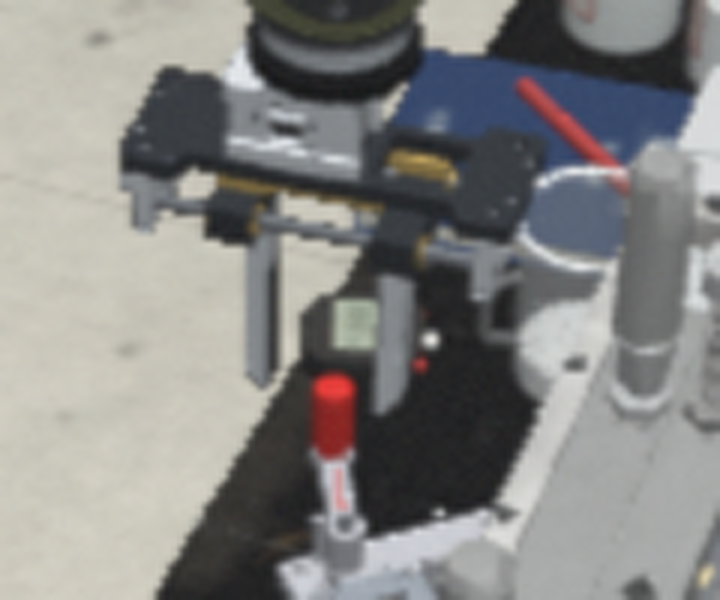

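```bash
python3 -m handwheel '[[[1.7,15,1,0.1,0,-0.2,0.05],[1.7,30,1,0.1,0,-0.2,0.05],[1.7,35,1,0.1,0,-0.2,0.05],[1.7,35,1,0.1,0,-0.2,0.05]]]'; python3 go.py 443.2 216.9 54 0.10;python3 - <<'E'
from h import *
snap("side","s12",(280,80,400,180),6)
E
```

```text
clock: 11.63
eef_pos: [443.2, 216.9, 55.4]
eef_rot: [-1.573, 0.004, 0.09]
wrist_force: [-1.0, 0.7, -0.1]
finger_gap: 49.6
now 11.6333 [443.2 216.9  55.4] [-1.573  0.004  0.09 ] gap 49.6 F [-1.   0.7 -0.1]
shift [-0.   1.4 -0. ] turn deg [ 0.12 -0.55 -0.23]
```

View pics/s12.png

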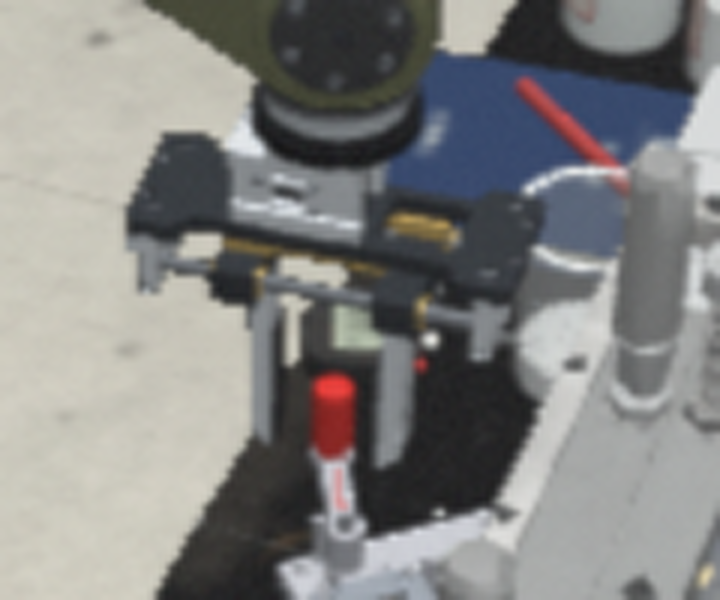

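```bash
python3 -m handwheel '[[[0,1,0,0,0,0,-0.4],[0,1,0,0,0,0,-0.7],[0,1,0,0,0,0,-1],[0,1,0,0,0,0,-1],[0,1,0,0,0,0,-1]]]' 25; python3 st.py; python3 - <<'E'
from h import *
from lev import knob
s=read_state(); Rm=R.from_euler("xyz",s["eef_rot"])
# arc increments relative to start pose, from measured pose: knob(t)-knob(0)
for t in (.1,.2,.3,.4,.5,.6,.7):
    d=knob(t)[0]-knob(0)[0]; print(t,Rm.inv().apply(d).round(1),"turn y",np.rad2deg(t).round(1))
E
```

```text
clock: 12.1
eef_pos: [443.9, 217.2, 55.6]
eef_rot: [-1.572, 0.002, 0.091]
wrist_force: [9.1, -0.6, -1.6]
finger_gap: 19.4
t 12.1 gauge tcp [-98.5   3.1] z 55.6 rot [-1.572  0.002  0.091] F gauge 6.6 6.2 -1.6 M [-0.39 -1.58 -0.03] gap 19.4
0.1 [ 5.5 -0.   1.9] turn y 5.7
0.2 [11.1 -0.   3.2] turn y 11.5
0.3 [16.9 -0.   4. ] turn y 17.2
0.4 [22.7 -0.1  4.2] turn y 22.9
0.5 [28.4 -0.1  3.8] turn y 28.6
0.6 [34.2 -0.1  2.8] turn y 34.4
0.7 [39.8 -0.1  1.3] turn y 40.1
```

```bash
python3 -m handwheel '[[[5.5,0,1.9,0,5.7,0,-1],[11.1,0,3.2,0,11.5,0,-1],[16.9,0,4,0,17.2,0,-1],[22.7,0,4.2,0,22.9,0,-1],[22.7,0,4.2,0,22.9,0,-1]]]' 25; cat > lv.py <<'E'
from h import *
from lev import knob,OFF
import sys
from ov import G
s=read_state();p=s["eef_pos"];Rm=R.from_euler("xyz",s["eef_rot"])
c,sn=np.cos(-.827),np.sin(-.827); d=p[:2]-[508.4,142.6]; g=np.array([c*d[0]+sn*d[1],-sn*d[0]+c*d[1]])
r=g-np.array([-42,-14])-OFF; th=np.pi-.27-np.arctan2(r[1],r[0]); f=s["wrist_force"]
u=r/np.linalg.norm(r);F=np.array([c*f[0]+sn*f[1],-sn*f[0]+c*f[1]])
print("t",round(s["clock"],2),"angle",th.round(3),"r",np.linalg.norm(r).round(1),"z",p[2].round(1),"yaw",s["eef_rot"].round(3),"Frad",(F@u).round(1),"Ftan(cw)",(F@[u[1],-u[0]]).round(1),"Fz",f[2].round(1),"gap",round(s["finger_gap"],1))
for a in map(float,sys.argv[1:]):
    k,ps=knob(a); Rt=R.from_euler("xyz",[-np.pi/2,0,ps-.37])
    k[2]=55
    print(a,Rm.inv().apply(k-p).round(1),"turn",np.rad2deg((Rm.inv()*Rt).as_rotvec()).round(1))
E
python3 lv.py .5 .6 .7 .8 .9 1.0
```

```text
clock: 12.52
eef_pos: [466.4, 223.6, 55.5]
eef_rot: [-1.573, 0.002, -0.314]
wrist_force: [-4.9, 1.6, 4.5]
finger_gap: 19.1
t 12.52 angle 0.418 r 58.4 z 55.5 yaw [-1.573  0.002 -0.314] Frad 1.9 Ftan(cw) -4.8 Fz 4.5 gap 19.1
0.5 [4.7 0.5 1.2] turn [ 0.1  4.7 -0.1]
0.6 [10.3  0.5  2.5] turn [ 0.1 10.4 -0.1]
0.7 [16.   0.5  3.3] turn [ 0.1 16.2 -0.1]
0.8 [21.8  0.5  3.5] turn [ 0.1 21.9 -0.1]
0.9 [27.6  0.5  3.2] turn [ 0.1 27.6 -0.1]
1.0 [33.3  0.5  2.2] turn [ 0.1 33.4 -0.1]
```

```bash
python3 -m handwheel '[[[4.7,0,1.2,0,4.7,0,-1],[10.3,0,2.5,0,10.4,0,-1],[16,0,3.3,0,16.2,0,-1],[21.8,0,3.5,0,21.9,0,-1],[21.8,0,3.5,0,21.9,0,-1]]]' 25; python3 lv.py .9 1.0 1.1 1.2 1.25 1.3
```

```text
clock: 12.93
eef_pos: [488.3, 220.9, 55.6]
eef_rot: [-1.572, 0.002, -0.699]
wrist_force: [-3.2, 8.8, 2.1]
finger_gap: 19.1
t 12.93 angle 0.797 r 58.6 z 55.6 yaw [-1.572  0.002 -0.699] Frad 7.3 Ftan(cw) -5.8 Fz 2.1 gap 19.1
0.9 [5.9 0.6 1.3] turn [ 0.1  5.5 -0.1]
1.0 [11.5  0.6  2.6] turn [ 0.1 11.3 -0.1]
1.1 [17.3  0.6  3.3] turn [ 0.1 17.  -0.1]
1.2 [23.1  0.6  3.5] turn [ 0.1 22.7 -0.1]
1.25 [26.   0.6  3.3] turn [ 0.1 25.6 -0.1]
1.3 [28.9  0.6  3. ] turn [ 0.1 28.5 -0.1]
```

```bash
python3 -m handwheel '[[[5.9,0,1.4,0,5.5,0,-1],[11.5,0,2.8,0,11.3,0,-1],[17.3,0,3.7,0,17,0,-1],[20.2,0,3.9,0,20,0,-1],[20.2,0,3.9,0,20,0,-1]]]' 25; python3 lv.py 1.2 1.25 1.3; python3 - <<'E'
from h import *
snap("side","s13",(300,90,400,190),6)
snap("top","t13",(200,100,330,220),6)
E
```

```text
clock: 13.35
eef_pos: [506.1, 211.3, 55.6]
eef_rot: [-1.573, 0.002, -1.049]
wrist_force: [-2.2, 6.6, 0.8]
finger_gap: 19.0
t 13.35 angle 1.144 r 58.7 z 55.6 yaw [-1.573  0.002 -1.049] Frad 3.8 Ftan(cw) -5.8 Fz 0.8 gap 19.0
1.2 [3.3 0.6 0.5] turn [ 0.1  2.7 -0.1]
1.25 [6.1 0.6 1.4] turn [ 0.1  5.6 -0.1]
1.3 [8.9 0.6 2.1] turn [ 0.1  8.4 -0.1]
```

View pics/s13.png

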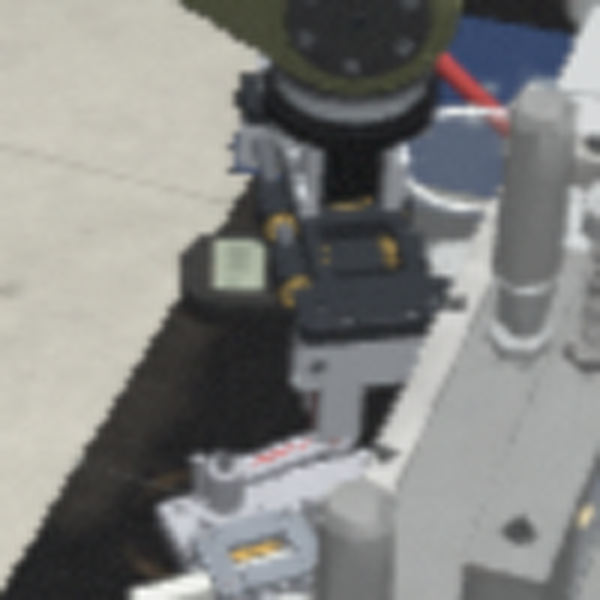

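View pics/t13.png

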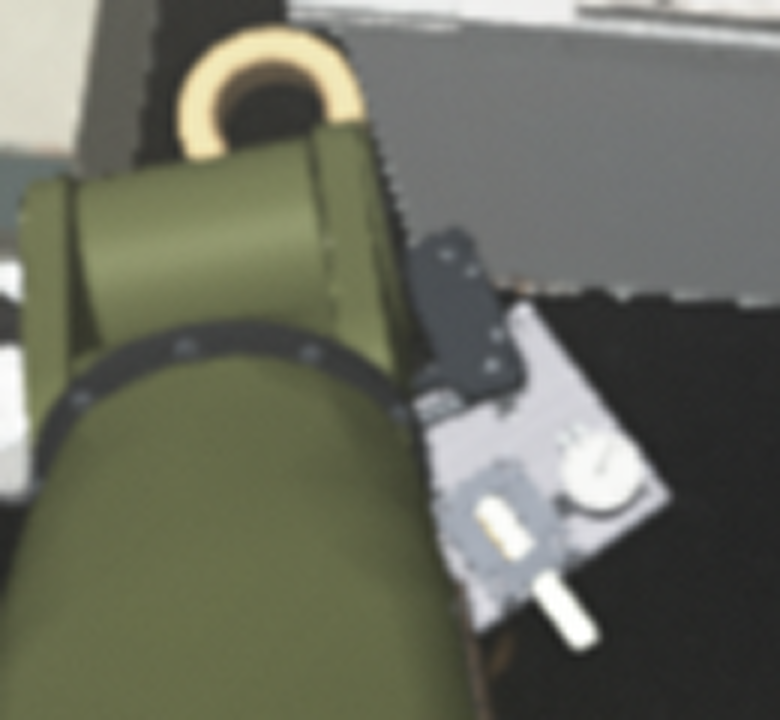

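```bash
python3 -m handwheel '[[[3.3,0,0.7,0,2.7,0,-1],[6.1,0,1.6,0,5.6,0,-1],[7.5,0,2.0,0,7,0,-1],[7.5,0,2.0,0,7,0,-1]]]' 25; python3 lv.py 1.3; python3 - <<'E'
from h import *
from ov import G
from scipy.optimize import least_squares
s=read_state()["eef_pos"][:2]
P=np.array([[443.9,217.2],[466.4,223.6],[488.3,220.9],[506.1,211.3],s])
for r in (58,None):
    f=(lambda q:np.hypot(*(P-q[:2]).T)-58) if r else (lambda q:np.hypot(*(P-q[:2]).T)-q[2])
    q=least_squares(f,[470,163,58]).x; print(q,f(q).round(2)); d=P-q[:2]; a=np.arctan2(d[:,1],d[:,0]); print("angles if th=-.827:",(np.pi-.27-.827-a).round(3))
E
```

```text
clock: 13.78
eef_pos: [511.1, 206.8, 55.6]
eef_rot: [-1.572, 0.004, -1.166]
wrist_force: [-1.8, 8.4, -0.7]
finger_gap: 18.8
t 13.78 angle 1.259 r 58.6 z 55.6 yaw [-1.572  0.004 -1.166] Frad 4.7 Ftan(cw) -7.2 Fz -0.7 gap 18.8
1.3 [2.5 0.6 0.3] turn [ 0.1  1.7 -0.2]
[470.30807428 165.66622711  58.        ] [-0.09  0.07  0.09 -0.   -0.09]
angles if th=-.827: [0.    0.406 0.789 1.139 1.256]
[470.47158164 166.61946531  57.13235541] [ 0.   -0.01  0.    0.01 -0.01]
angles if th=-.827: [-0.01   0.402  0.791  1.147  1.265]
```

```bash
python3 -m handwheel '[[[1.5,0,0.2,0,1.2,0,-1],[2.9,0,0.4,0,2.4,0,-1],[2.9,0,0.4,0,2.4,0,-1],[2.9,0,0.4,0,2.4,0,-1]]]' 25; cat > fin.py <<'E'
from h import *
s=read_state();p=s["eef_pos"][:2]
for c in ([470.31,165.67],[470.47,166.62]):
    d=p-c; print("ang",np.pi-.27-.827-np.arctan2(d[1],d[0]),np.hypot(*d))
E
python3 fin.py; python3 lv.py 1.3; python3 - <<'E'
from h import *
snap("side","s14",(320,130,400,190),10)
E
```

```text
clock: 14.12
eef_pos: [512.4, 205.3, 55.7]
eef_rot: [-1.571, 0.005, -1.204]
wrist_force: [0.1, 10.0, -2.0]
finger_gap: 18.9
ang 1.290186362453953 57.81343617447564
ang 1.300399957138143 57.04920988196769
t 14.12 angle 1.293 r 58.5 z 55.7 yaw [-1.571  0.005 -1.204] Frad 6.9 Ftan(cw) -7.2 Fz -2.0 gap 18.9
1.3 [ 0.6  0.7 -0.3] turn [ 0.  -0.5 -0.3]
```

View pics/s14.png

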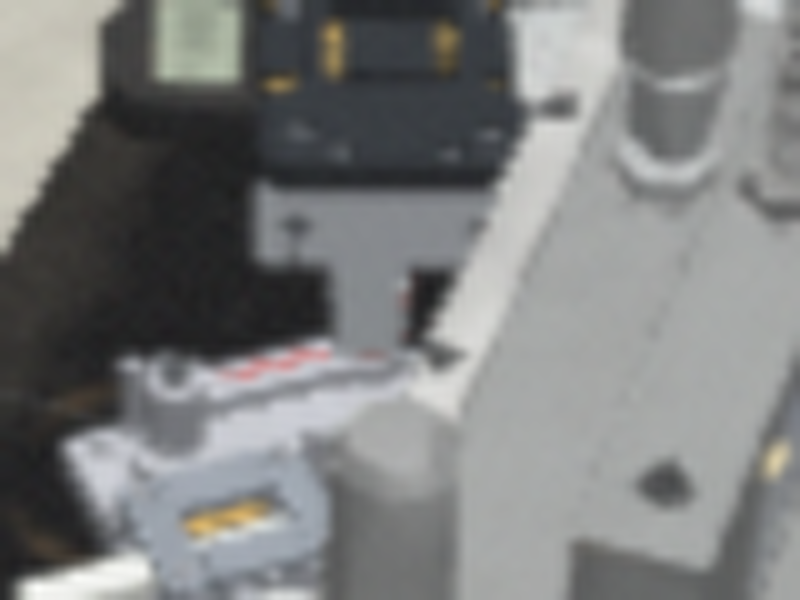

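```bash
python3 - <<'E'
from h import *
def ang(f,box):
    p=np.load(f)["p"].astype(int);x0,y0,x1,y1=box
    w=p[:,:,0]-np.maximum(p[:,:,1],p[:,:,2]); w=np.where(w>25,w,0)[y0:y1,x0:x1]
    v,u=np.nonzero(w);P=plane("side",np.c_[u+x0,v+y0],42)[:,:2];k=w[v,u].astype(float)
    c=np.average(P,axis=0,weights=k);ev,V=np.linalg.eigh(np.cov(P.T,aweights=k));d=V[:,1]; return len(u),c.round(1),np.arctan2(d[1],d[0])%np.pi,np.sqrt(12*ev).round(1)
print(ang("side0.npz",(331,156,342,166)))
for b in ((340,164,354,169),(338,162,354,171)): print(ang("s14.npz",b))
print("expect 2.045 at 0, 0.745 at 1.3")
E
```

```text
(12, array([454.7, 198.6]), np.float64(2.063681156586034), array([ 5.4, 44.2]))
(12, array([493. , 189.1]), np.float64(0.7378026711812495), array([ 4.4, 28.8]))
(12, array([493. , 189.1]), np.float64(0.7378026711812495), array([ 4.4, 28.8]))
expect 2.045 at 0, 0.745 at 1.3
```

```bash
python3 - <<'E'
from h import *
from ov import draw
snap("top","t15")
bar=[(-5,-74,22),(5,-74,22),(5,6,22),(-5,6,22)]
draw("top","t15.npz",(230,140,330,215),8,"pics/o15.png",[bar])
a=np.load("t13.npz")
E
python3 fin.py; python3 lv.py
```

```text
ang 1.289759397657606 57.790737594195704
ang 1.2999713574112486 57.02626044400267
t 14.22 angle 1.292 r 58.5 z 55.7 yaw [-1.572  0.005 -1.204] Frad 7.2 Ftan(cw) -7.2 Fz -1.5 gap 18.8
```

View pics/o15.png

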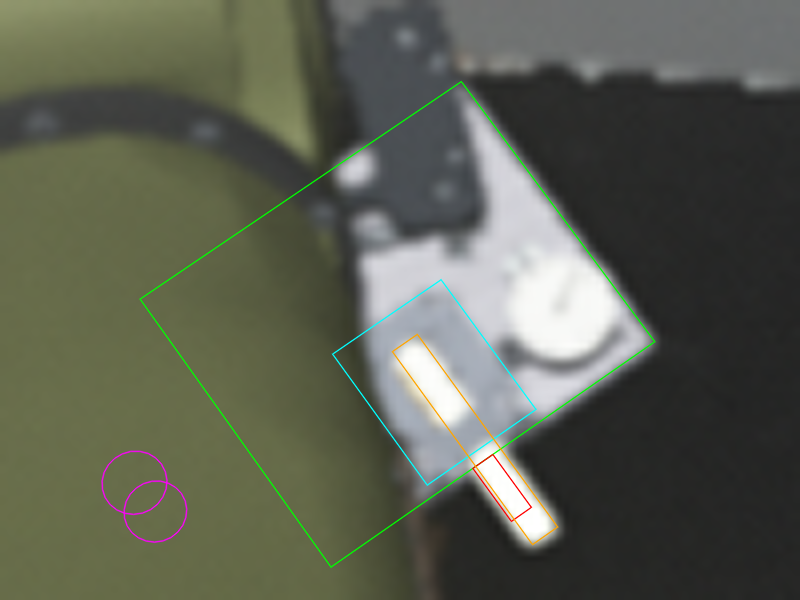

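```bash
python3 -c "
from cell import order
print(order.sign_off())"
```

```text
the job is handed in; nothing more can be done
None
```

The white bar is in the gauge slot under the cover plate, nose against the end stop, and let go. The gripper is still holding the cam lever at about its highest-lift angle. I handed the job in at about 14.2 s; sign-off gives no verdict.

**Bar home:** While I held the bar it met a firm stop, with about 13 N back and no further travel. After letting go I pressed its tail again with the fingers shut and met the same resistance, about 10 N. In the last top picture the bar lies on the predicted home outline against the anvil, and the indicator needle has moved since the start.

**Lever angle:** The arm's measured positions give 1.29–1.30 rad against the 1.30 wanted, steady under the spring load. Two rougher readings from the red line on the lever, seen from the side camera, disagree slightly:
- The line's direction gives about 1.31 rad.
- The line's position relative to the pin gives about 1.25 rad, which I put down to the side camera's offset of about 2 mm.

The gripper hides the red mark, so I could not compare the lever with it directly.

**Other items:** I did not touch the black bar, the beaker or the stopwatch, and they looked undisturbed in the pictures I took. I did not re-measure where they are at the end.

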